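Fetch the Morse key from behind the gear in the accessory tray

ROBOT

A 6-joint arm with a two-finger parallel gripper is mounted at the origin on the work surface. World frame = base frame: x ahead of the robot, y to its left, z up, the work surface at z = 0. Lengths are in m, angles in rad, forces in N, time in s.
With the tool pointing down it reaches from about 0.2 to 0.875 m from the base axis. Payload 3.4 kg.
Tool frame: the origin (TCP) lies at the very end of the fingers, on their centre line; the grasp point (between the pads) lies 19 mm behind it; z points along the fingers, y is the direction in which the jaws open and shut (so a half turn about z gives the same grasp; the last joint's range is limited). The gripper opens to 94 mm and grips with 3 to 60 N. Pads are 16 mm wide; open, the fingers measure 119 mm over their backs; the gripper's body (75 mm by 177 mm) begins 78 mm behind the grasp point.
Start: joints at [1.211, 0.276, 1.505, -0, 1.361, -0.121], TCP at [0.136, 0.559, 0.205] pointing down, gripper open.
Joint ranges: [-2.89, 2.89], [-0.75, 2.08], [0.22, 2.7], [-1.18, 4.32], [0.11, 2.71], [-2.7, 2.7]. Speed limits (rad/s): [2.57, 2.57, 3.14, 3.14, 3.14, 3.14].

INTERFACE

Orientations are given as [roll, pitch, yaw] about the fixed x, y, z axes, in that order (R = Rz(yaw) Ry(pitch) Rx(roll)).
In Python, from station import get_obs, capture, camera_model, finish_job, masks_of, landmark_of gives the robot as it stands.
- The arm moves only by the tool move_arm, never from a script. Its argument "motion" is one flat list of numbers, 7 for each row, row after row: the shift along the tool's x, y, z in mm, then the turn, a rotation vector about the tool's x, y, z in rad, then the gripper command: -1 is fully open, 1 is shut, values between are in proportion. A call has exactly 10 rows; each row shifts and turns the commanded pose from where the row before left it, along the tool's axes as they then stand; what a row does not reach is not made up. A row lasts 1/12 s, in which the tool goes at most 41.7 mm and 7.16 degrees, less where a joint would pass 70% of its speed; a pose out of reach is approached as far as the arm can. A call is refused whole if a number of a shift passes 41.7 or a number of a turn 0.125, either way. A call with a gripper value outside its range is refused whole. The fingers move at their own pace and stop on an object; "force" is the grip in N (left out, the last holds). Time passes only in rows, so rows that do not move let the fingers close, or fill a call up. It gives the time, the measured TCP pose, the force and the opening at its end, in the units of the state.
- get_obs(): the state, without advancing time (a new reading comes with each control period).
- capture(name): name is "scene" or "top" or "wrist"; returns (picture, depth): 400x640x3 uint8, red, green, blue; 400x640 float32, m along the optical axis (not along the pixel's ray), 0 where there is no reading.
- camera_model(name): a dict with "fx", "fy", "cx", "cy" (pixels), "xyz" and "rotation" of the camera in the world; the wrist camera has in their place "mount" (4x4, takes a point from camera to tool coordinates, whose origin is the TCP and whose axes are the flange's). Camera axes: x right, y up, looking along -z (the intrinsics and any distortion apply to the point x, -y, -z); pixel columns grow to the right and rows downward; lengths in m; the calibration is good to about 2 mm. A picture is of the moment at which its call begins: read the wrist's pose just before it. camera_model takes no time and is no camera call.
- finish_job(): hands the job in, once; it reports no verdict.
Trained networks look in the newest picture that a camera, given by its name, has taken for a name from the list of things; names that differ only in an ending like _2 or _b are one class to them, and where a whole thing is asked for, a point or a joint stands for the part that bears it (a point fixed in the world has none). Each returns a list of dicts, best first, with "score" (0 to 1); they miss things now and then, are a little off and sometimes report something else, mostly with a low value. They report only what shows in the picture. A call takes as long as a camera call.
- masks_of(camera, name): "mask" (400x640 bool, what is visible of it) and "centre" ([row, column] as shares, 0 to 1, of the picture: columns of its width, rows of its height, amid what is visible of it).
- landmark_of(camera, name): "centre" ([row, column] as shares, 0 to 1, of the picture: columns of its width, rows of its height: a listed point, or the origin of a listed thing).
The state is a dict: "t": time; "joints": joint angles; "joint_vel": joint speeds; "joint_torque": joint torques, N m; "ee_pos": TCP position; "ee_rot": TCP orientation; "ft_force": force on the tool from outside, world axes, zero at the start; "moment": the same for the moment, N m; "grip_width": opening from 0.0 (shut) to 1.0 (fully open).
Only numpy, scipy, OpenCV 4.12 (cv2) and the standard library are available. Lean on these libraries where they do the work, as an engineer would, in place of code of your own. Each camera call takes 0.05 s, during which the arm holds its last target.

TASK

The Morse key lies at the back of the cork-lined gear tray, hemmed in by the handheld radio, the dummy load and the spray can standing in front of it. Stand all three of them on the blue bench mat first, then lift the key out and lay it in the middle of the green pad, lengthwise along it, and only then stand the three back in the tray, each on the very spot where it stood at the start. Knock nothing over and leave the mug and the power meter where they are.

Things in the scene. Friction and masses are not known exactly. Their poses are not given: they have to be found in the camera images.
- handheld_radio: Black handheld two-way radio standing upright. Body 32 deep (its x) x 52 wide (its y) x 105 mm tall (z); on top a rubber stub antenna up to 138 mm (13 mm thick, at y = +16 mm) and a grey knob up to 115 mm (y = -15 mm). Green display and keys on its -x face, orange bar on its +y side. Origin: centre of the underside. 0.26 kg. At the start it stands in the tray's front row, its x axis within 5 degrees of the tray's x.
- dummy_load: Dummy load: bare aluminium cylinder with ring fins, 44 mm diameter, 118 mm tall, standing upright, with a brass coax socket (16 mm diameter) on top up to 134 mm. May be gripped anywhere on the fins as on a plain cylinder. Origin: centre of the underside, z up. 0.32 kg. At the start in the tray's front row.
- spray_can: Red aerosol can with a yellow band, 45 mm diameter, straight wall up to 112 mm, then a shoulder and a white cap (32 mm diameter) up to 145 mm, standing upright. Origin: centre of the underside, z up. 0.17 kg. At the start in the tray's front row.
- morse_key: Straight Morse key: dark steel base 96 long (its x) x 44 wide (its y) x 16 mm thick, with a brass lever along the middle (9 mm wide, at 30 to 36 mm height), two brass posts near the middle (28 mm wide over both, up to 40 mm), and a black knob at its -x end up to 51 mm. Best gripped across the width of the base. Origin: centre of the underside. 0.42 kg. At the start it lies behind the front row, its length along the tray's y.
- gear_tray: Fixed shallow wooden tray with cork floor, 166 (its x) x 246 (its y) mm outside, walls 6 mm thick and 14 mm high, cork floor 4 mm above the bench. Origin: centre of its underside. Its front is at -x (towards the robot, turned by up to 0.3 rad either way). Three things stand in a row along y about 32 mm in front of the origin (60 mm apart, in any order); the key's centre lies about 26 mm behind the origin (+x), with only about 6 to 24 mm between it and the things in the row.
- bench_mat: Fixed blue bench mat, 260 (its x) x 130 (its y) x 3 mm thick. Origin: centre of its underside. The side area for the three things.
- key_pad: Fixed green non-slip pad for the Morse key, 160 long (its x) x 100 wide (its y) x 3 mm thick. Origin: centre of its underside. The key may lie either way round.
- mug: White ceramic mug, 80 mm diameter, 92 mm tall. Origin: centre of the underside. A bystander: leave it alone.
- power_meter: Grey power meter box with a dial, 75 x 130 x 70 mm. Origin: centre of the underside. A bystander: leave it alone.

How it is judged:
By the outcome, as a careful person would: the job done as asked, in the order asked, and still so for the second after the job is handed in, with the robot touching nothing.
It also fails if it takes over 136 s, if anything falls off the work surface, if the arm or the gripper's body presses on something with over 40 N, if the wrist force passes 120 N, or if a joint passes its speed limit or range.

## Working session

There is one attempt and no reset: what is moved stays moved. The work goes in short steps, Python scripts to look and compute and a tool call to move; the robot and the scene stay as the last step left them, time stands still between calls to the robot, and variables do not carry over. Pictures are saved under pics/ and viewed, and the job is handed in when it is done.

Besides the shell and the picture viewer there is one more tool, called after "Emit:" as name(argument=value, ...), one argument or row to a line, values as JSON. move_arm: Moves the arm, as the interface text tells. Its arguments: {"type":"object","properties":{"motion":{"type":"array"},"force":{"type":"number"}},"required":["motion"]}

```bash
ls; mkdir -p pics
python3 - <<'E'
from station import *
import cv2
o=get_obs(); print(o)
for c in ["scene","top","wrist"]:
    p,d=capture(c); cv2.imwrite(f"pics/{c}0.png",p[:,:,::-1]); print(c,camera_model(c))
E
```

```text
pics
{'t': 0.0, 'joints': array([ 1.21096354e+00,  2.76574414e-01,  1.50605193e+00,  5.44784489e-06,
        1.36070877e+00, -1.20991977e-01]), 'joint_vel': array([ 0.00153033, -0.0008065 , -0.00057453,  0.00075822,  0.00098966,
        0.0025213 ]), 'joint_torque': array([ 1.77423521e-03, -4.04581797e+01, -2.37232518e+01,  7.07594608e-02,
        3.44371819e-02, -1.19756919e-04]), 'ee_pos': array([0.13583974, 0.55817144, 0.20464884]), 'ee_rot': array([-3.13986358e+00, -2.15596374e-04,  2.90275052e+00]), 'ft_force': array([0.16116765, 0.22448119, 0.57283958]), 'moment': array([ 0.01540768, -0.03966641,  0.0064279 ]), 'grip_width': 0.9996269206599336}
scene {'fx': 382.7962643468477, 'fy': 382.7962643468477, 'cx': 318.30032585668147, 'cy': 193.37339547789932, 'xyz': array([1.24474885, 0.06184619, 0.77387935]), 'rotation': array([0.70710476, 0.01249584, 1.68934225])}
top {'fx': 448.9345845396153, 'fy': 448.9345845396153, 'cx': 318.98778954163083, 'cy': 200.36355651601482, 'xyz': array([ 0.44357671, -0.01397629,  1.33563588]), 'rotation': array([ 1.14078615e-01,  1.23837106e-03, -1.54991710e+00])}
wrist {'fx': 293.88813800173574, 'fy': 293.88813800173574, 'cx': 318.59665738650955, 'cy': 197.84735656739502, 'mount': array([[-1.39974720e-04,  9.58705734e-01,  2.84399887e-01,
         8.33240296e-02],
       [ 9.99999643e-01,  3.71351084e-04, -7.59640750e-04,
         1.20455245e-04],
       [-8.33884149e-04,  2.84399679e-01, -9.58705443e-01,
        -1.80081084e-01],
       [ 0.00000000e+00,  0.00000000e+00,  0.00000000e+00,
         1.00000000e+00]])}
```

View pics/scene0.png

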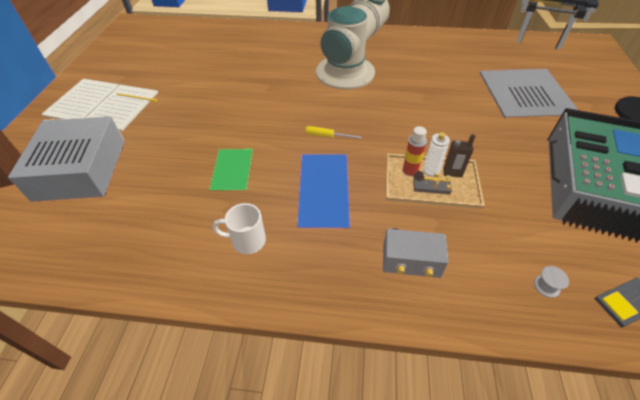

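View pics/top0.png

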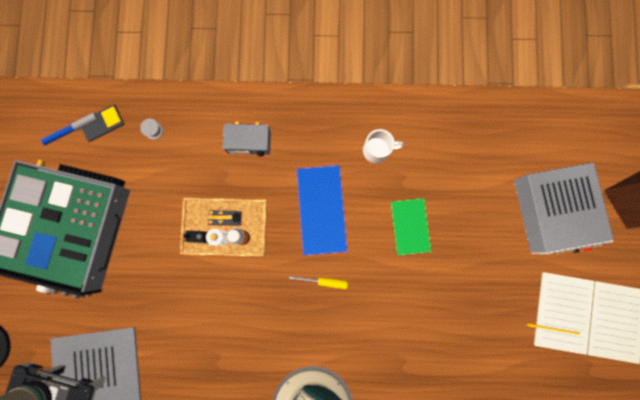

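View pics/wrist0.png

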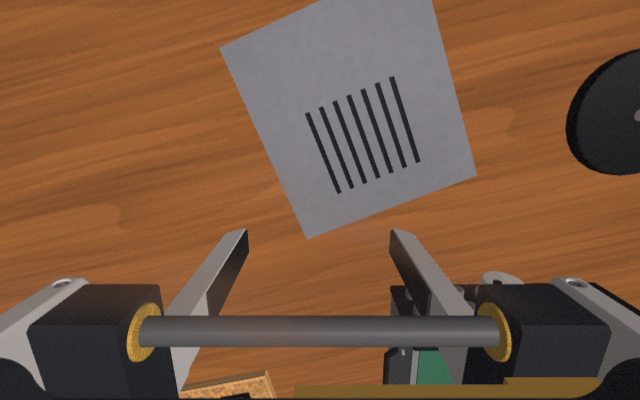

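```bash
cat > h.py <<'E'
import numpy as np, cv2
from scipy.spatial.transform import Rotation as R
from station import *
def cam(name,obs=None):
    m=camera_model(name)
    if 'mount' in m:
        o=obs or get_obs(); T=np.eye(4);T[:3,:3]=R.from_euler('xyz',o['ee_rot']).as_matrix();T[:3,3]=o['ee_pos']
        T=T@m['mount']
    else:
        T=np.eye(4);T[:3,:3]=R.from_euler('xyz',m['rotation']).as_matrix();T[:3,3]=m['xyz']
    return m,T
def world(m,T,u,v,d):
    u,v,d=map(lambda a:np.asarray(a,float),(u,v,d))
    x=(u-m['cx'])/m['fx']*d; y=(v-m['cy'])/m['fy']*d
    P=np.stack([x,-y,-d],-1)
    return P@T[:3,:3].T+T[:3,3]
def atz(m,T,u,v,z):
    r=world(m,T,u,v,np.ones_like(np.asarray(u,float)))-T[:3,3]
    return T[:3,3]+r*((z-T[2,3])/r[...,2])[...,None]
def proj(m,T,P):
    q=(np.asarray(P)-T[:3,3])@T[:3,:3]
    return np.stack([m['cx']+m['fx']*q[...,0]/-q[...,2], m['cy']-m['fy']*q[...,1]/-q[...,2]],-1)
def cloud(name,d,mask,obs=None):
    m,T=cam(name,obs); v,u=np.nonzero(mask&(d>0)); return world(m,T,u,v,d[v,u])
E
python3 - <<'E'
from h import *
print(camera_model("top").keys())
m,T=cam("top"); p,d=capture("top")
for n in ["gear_tray","bench_mat","key_pad","morse_key","handheld_radio","dummy_load","spray_can","mug","power_meter"]:
    for r in masks_of("top",n)[:2]:
        P=cloud("top",d,r['mask'])
        c=P.mean(0); rect=cv2.minAreaRect(P[:,:2].astype(np.float32)*1000)
        print(n,round(r['score'],2),r['mask'].sum(),c.round(3),"zq",np.percentile(P[:,2],[5,50,95]).round(3),[np.round(x,1) for x in rect])
E
```

```text
dict_keys(['fx', 'fy', 'cx', 'cy', 'xyz', 'rotation'])
gear_tray 0.63 3159 [0.515 0.271 0.005] zq [-0.001  0.004  0.014] [array([511.7, 273.4]), array([166.2, 247. ]), np.float64(0.0)]
bench_mat 0.71 3786 [ 0.567 -0.016  0.002] zq [-0.002  0.002  0.007] [array([568.8, -16.1]), array([261.5, 132.7]), np.float64(6.0)]
key_pad 0.86 1772 [ 0.524 -0.28   0.002] zq [-0.002  0.002  0.007] [array([ 523.5, -280.8]), array([161.7, 100. ]), np.float64(7.3)]
morse_key 0.59 494 [0.537 0.267 0.028] zq [0.014 0.021 0.053] [array([537.7, 267.3]), array([100.7,  44.1]), np.float64(89.5)]
handheld_radio 0.81 248 [0.478 0.327 0.109] zq [0.093 0.108 0.138] [array([478. , 330.3]), array([30. , 52.8]), np.float64(0.1)]
dummy_load 0.77 304 [0.477 0.267 0.106] zq [0.041 0.119 0.136] [array([478.1, 271.8]), array([42.8, 41.3]), np.float64(35.5)]
dummy_load 0.63 1781 [ 0.524 -0.28   0.002] zq [-0.002  0.002  0.007] [array([ 524.7, -280.1]), array([160.3, 102.1]), np.float64(6.7)]
spray_can 0.67 341 [0.481 0.211 0.106] zq [0.005 0.119 0.15 ] [array([485.4, 227.5]), array([68.4, 51.1]), np.float64(86.7)]
mug 0.71 856 [ 0.758 -0.183  0.039] zq [0.001 0.032 0.092] [array([ 766.3, -181.6]), array([ 95.4, 104.4]), np.float64(36.1)]
power_meter 0.64 1414 [0.764 0.205 0.064] zq [0.033 0.068 0.073] [array([771.3, 208.5]), array([131.4, 102.1]), np.float64(88.9)]
```

```bash
cat > plan.py <<'E'
# plan.py x y z yaw N [grip] : print rows from current pose, tool-down, or from given start
import sys
from h import *
def plan(s,t,N,g,ramp=3,dec=0):
    # s,t: (x,y,z,yaw), smooth accel
    w=np.array([min(1,(i+1)/ramp,(N-i)/ramp) for i in range(N)]);f=np.cumsum(w)/w.sum()
    s=np.array(s,float);t=np.array(t,float);dy=(t[3]-s[3]+np.pi)%(2*np.pi)-np.pi
    cur=s.copy();rows=[]
    for i in range(N):
        tgt=s[:3]+(t[:3]-s[:3])*f[i];ty=s[3]+dy*f[i]
        e=(tgt-cur[:3])*1000;c,sn=np.cos(cur[3]),np.sin(cur[3])
        b=np.round([c*e[0]+sn*e[1], sn*e[0]-c*e[1], -e[2]],dec); a=np.round(-(ty-cur[3]),3)
        rows.append([*b,0,0,a,g])
        cur[:3]+=np.array([c*b[0]+sn*b[1], sn*b[0]-c*b[1], -b[2]])/1000; cur[3]-=a
        if max(abs(b).max()/41.7,abs(a)/.125,np.linalg.norm(b)/41.7)>1: print("LIMIT",i)
    return rows,cur
def show(rows):
    for k in range(0,len(rows),10):
        print("["+", ".join(", ".join("%g"%(x+0) for x in r) for r in rows[k:k+10])+"]",len(rows[k:k+10]))
if __name__=="__main__":
    o=get_obs();print(o['t'],o['ee_pos'].round(4),o['ee_rot'].round(4),round(o['grip_width'],3))
    x,y,z,yaw=map(float,sys.argv[1:5]);N=int(sys.argv[5]);g=float(sys.argv[6]) if len(sys.argv)>6 else -1
    r,c=plan((*o['ee_pos'],o['ee_rot'][2]),(x,y,z,yaw),N,g);show(r);print(c)
E
python3 plan.py 0.50 0.22 0.32 1.5708 20
```

```text
0.65 [0.136  0.5587 0.2055] [ 3.1416 -0.      2.9028] 1.002
[-8, -4, -2, 0, 0, 0.025, -1, -16, -9, -4, 0, 0, 0.049, -1, -25, -12, -7, 0, 0, 0.074, -1, -26, -10, -6, 0, 0, 0.074, -1, -27, -7, -6, 0, 0, 0.074, -1, -27, -6, -7, 0, 0, 0.074, -1, -27, -4, -6, 0, 0, 0.074, -1, -28, -2, -7, 0, 0, 0.074, -1, -27, 0, -6, 0, 0, 0.074, -1, -28, 2, -6, 0, 0, 0.074, -1] 10
[-27, 5, -7, 0, 0, 0.074, -1, -27, 6, -6, 0, 0, 0.074, -1, -26, 8, -6, 0, 0, 0.074, -1, -26, 10, -7, 0, 0, 0.074, -1, -25, 12, -6, 0, 0, 0.074, -1, -24, 14, -6, 0, 0, 0.074, -1, -22, 16, -7, 0, 0, 0.074, -1, -22, 17, -6, 0, 0, 0.074, -1, -14, 13, -4, 0, 0, 0.049, -1, -6, 6, -3, 0, 0, 0.025, -1] 10
[0.49984911 0.21996304 0.32047979 1.5707729 ]
```

Emit:
move_arm(
  motion=[-8,-4,-2,0,0,0.025,-1,-16,-9,-4,0,0,0.049,-1,-25,-12,-7,0,0,0.074,-1,-26,-10,-6,0,0,0.074,-1,-27,-7,-6,0,0,0.074,-1,-27,-6,-7,0,0,0.074,-1,-27,-4,-6,0,0,0.074,-1,-28,-2,-7,0,0,0.074,-1,-27,0,-6,0,0,0.074,-1,-28,2,-6,0,0,0.074,-1],
)

```text
t: 1.48
ee_pos: [0.3189, 0.3873, 0.2631]
ee_rot: [3.141, 0.0, 2.232]
ft_force: [1.1, 0.2, 0.1]
grip_width: 1.004
```

Emit:
move_arm(
  motion=[-27,5,-7,0,0,0.074,-1,-27,6,-6,0,0,0.074,-1,-26,8,-6,0,0,0.074,-1,-26,10,-7,0,0,0.074,-1,-25,12,-6,0,0,0.074,-1,-24,14,-6,0,0,0.074,-1,-22,16,-7,0,0,0.074,-1,-22,17,-6,0,0,0.074,-1,-14,13,-4,0,0,0.049,-1,-6,6,-3,0,0,0.025,-1],
)

```text
t: 2.32
ee_pos: [0.5018, 0.2175, 0.3208]
ee_rot: [3.14, 0.001, 1.565]
ft_force: [0.2, -0.4, -0.0]
grip_width: 1.002
```

Run:
```python
from h import *
import pickle
for _ in range(3): capture("scene")
o=get_obs(); p,d=capture("wrist"); print(o['t'],o['ee_pos'],o['ee_rot'],np.abs(o['joint_vel']).max())
cv2.imwrite("pics/wrist1.png",p[:,:,::-1]); 
S={'o':o,'p':p,'d':d,'m':{}}
for n in ["gear_tray","morse_key","handheld_radio","dummy_load","spray_can"]:
    rs=masks_of("wrist",n); S['m'][n]=rs
    for r in rs[:2]:
        P=cloud("wrist",d,r['mask'],o)
        print(n,round(r['score'],2),r['mask'].sum(),"zq",np.percentile(P[:,2],[5,50,95]).round(3),[np.round(x,1) for x in cv2.minAreaRect(P[:,:2].astype(np.float32)*1000)])
pickle.dump(S,open("s1.pkl","wb"))
```

```text
2.4667 [0.49964981 0.21973412 0.32046636] [-3.14096039e+00 -5.75959090e-04  1.57015655e+00] 0.02648564906701043
gear_tray 0.87 10929 zq [0.003 0.005 0.015] [array([511.5, 273.1]), array([254.6, 173.5]), np.float64(89.7)]
morse_key 0.96 1731 zq [0.019 0.022 0.055] [array([537.8, 268.4]), array([99.7, 43.3]), np.float64(89.6)]
handheld_radio 0.79 1222 zq [0.006 0.11  0.142] [array([474.6, 339.7]), array([67.1, 43.9]), np.float64(88.5)]
handheld_radio 0.55 985 zq [0.12  0.123 0.139] [array([478. , 275.4]), array([42.9, 41.8]), np.float64(89.8)]
dummy_load 0.73 1052 zq [0.012 0.123 0.139] [array([472.3, 266.7]), array([60.6, 56.8]), np.float64(13.4)]
dummy_load 0.18 5952 zq [0.021 0.071 0.072] [array([763.4, 200.2]), array([150.5,  87. ]), np.float64(88.9)]
spray_can 0.9 1160 zq [0.034 0.126 0.15 ] [array([482.4, 220.6]), array([39.6, 44.2]), np.float64(70.4)]
```

View pics/wrist1.png

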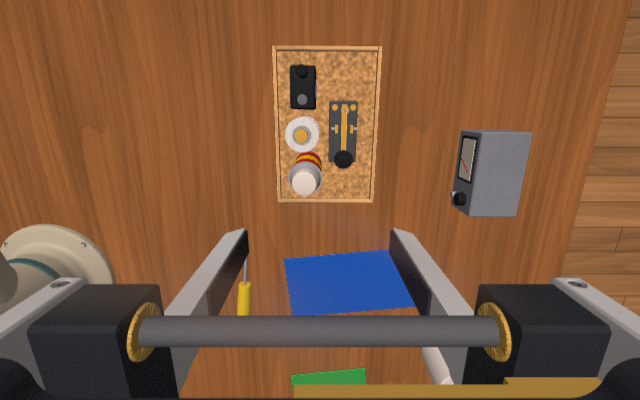

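```bash
cat > fit.py <<'E'
from h import *
def fit(name,d,o,win,zr,mask=None):
    m,T=cam(name,o); v,u=np.mgrid[0:400,0:640]; P=world(m,T,u,v,d)
    k=(d>0)&(P[...,2]>zr[0])&(P[...,2]<zr[1])&(P[...,0]>win[0])&(P[...,0]<win[1])&(P[...,1]>win[2])&(P[...,1]<win[3])
    Q=P[k]; return Q
def rep(n,Q):
    if len(Q)<8: print(n,'few',len(Q));return
    q=Q[:,:2].astype(np.float32)*1000
    print(n,len(Q),"z",np.median(Q[:,2]).round(4),"mean",q.mean(0).round(1),"circ",[np.round(x,1) for x in cv2.minEnclosingCircle(q)],"rect",[np.round(x,1) for x in cv2.minAreaRect(q)])
E
python3 - <<'E'
from fit import *; import pickle
S=pickle.load(open('s1.pkl','rb'))
p,d=capture('top')
for c,dd,o in (('wrist',S['d'],S['o']),('top',d,None)):
    print(c)
    rep('radio body',fit(c,dd,o,(.45,.51,.29,.37),(.100,.1135)))
    rep('antenna',fit(c,dd,o,(.45,.51,.29,.37),(.135,.16)))
    rep('dummy top',fit(c,dd,o,(.45,.51,.24,.30),(.117,.130)))
    rep('dummy sock',fit(c,dd,o,(.45,.51,.24,.30),(.132,.145)))
    rep('can cap',fit(c,dd,o,(.45,.51,.18,.24),(.142,.16)))
    rep('can shoulder',fit(c,dd,o,(.45,.51,.18,.24),(.112,.14)))
    rep('key base',fit(c,dd,o,(.51,.58,.2,.33),(.0165,.026)))
    rep('key knob',fit(c,dd,o,(.51,.58,.2,.33),(.048,.07)))
    rep('tray',fit(c,dd,o,(.4,.62,.12,.42),(.01,.018)))
E
```

```text
wrist
radio body 899 z 0.1095 mean [479.5 331.2] circ [array([478.4, 324.3]), np.float64(36.2)] rect [array([479.2, 324.5]), array([66.6, 31.3]), np.float64(88.5)]
antenna 112 z 0.1423 mean [479.6 348. ] circ [array([479.3, 348.2]), np.float64(6.3)] rect [array([479.2, 348. ]), array([12.5, 11.7]), np.float64(0.2)]
dummy top 815 z 0.1229 mean [478.3 275. ] circ [array([478.7, 268. ]), np.float64(28.1)] rect [array([476.1, 270.7]), array([52.1, 43. ]), np.float64(62.2)]
dummy sock 134 z 0.1385 mean [478.2 274.8] circ [array([477.9, 274.6]), np.float64(7.8)] rect [array([478.3, 274.7]), array([14.6, 14.3]), np.float64(43.8)]
can cap 510 z 0.1495 mean [481.3 218.7] circ [array([481.2, 217.6]), np.float64(15.9)] rect [array([481.2, 217.9]), array([30.9, 30.9]), np.float64(74.4)]
can shoulder 400 z 0.1202 mean [482.9 226.6] circ [array([481.2, 217.6]), np.float64(23.0)] rect [array([481.9, 220.1]), array([40. , 45.5]), np.float64(73.5)]
key base 1046 z 0.0207 mean [536.4 275.7] circ [array([538.1, 271.3]), np.float64(51.5)] rect [array([537.9, 271.3]), array([43.8, 93.8]), np.float64(0.1)
[... 599 characters left out ...]
4(16.0)] rect [array([481.1, 216.4]), array([28.5, 30. ]), np.float64(47.1)]
can shoulder 113 z 0.1187 mean [480.1 210.3] circ [array([481.5, 216.4]), np.float64(23.1)] rect [array([481.3, 216. ]), array([43.4, 44.6]), np.float64(0.5)]
key base 143 z 0.0196 mean [536.2 256.1] circ [array([538.8, 260. ]), np.float64(42.3)] rect [array([536.8, 260.5]), array([41.6, 77.4]), np.float64(0.7)]
key knob 39 z 0.0527 mean [537.5 230. ] circ [array([536.4, 229.6]), np.float64(11.0)] rect [array([536.8, 228.8]), array([20.5, 17.9]), np.float64(42.4)]
tray 367 z 0.0135 mean [514.6 219.9] circ [array([512.2, 272.7]), np.float64(146.0)] rect [array([511.6, 272.8]), array([245.7, 165.9]), np.float64(89.4)]
```

Run:
```python
from fit import *; import pickle
S=pickle.load(open('s1.pkl','rb'))
c,dd,o='wrist',S['d'],S['o']
for lo in(.106,.108):
  Q=fit(c,dd,o,(.45,.51,.303,.37),(lo,.1125));rep('radio',Q)
  # edges: x extreme per y-bin
  b=[(y,Q[(abs(Q[:,1]-y)<.002),0]) for y in np.arange(.312,.355,.003)]
  b=[(y,x.min(),x.max()) for y,x in b if len(x)>5]; b=np.array(b)
  print((b[:,1:]*1000).round(1).T.tolist()); print([np.polyfit(b[:,0],b[:,i],1)[0].round(3) for i in(1,2)])
  v=Q; print("y range per x", [(round(Q[abs(Q[:,0]-x)<.002,1].min()*1000,1),round(Q[abs(Q[:,0]-x)<.002,1].max()*1000,1)) for x in (.468,.474,.480,.486,.490)])
rep('knob',fit(c,dd,o,(.45,.51,.303,.37),(.116,.124)))
p=cv2.resize(S['p'][40:210,270:390,::-1],None,fx=4,fy=3.5,interpolation=cv2.INTER_CUBIC);cv2.imwrite('pics/crop1.png',p)
```

```text
radio 881 z 0.1096 mean [479.3 331.5] circ [array([478.5, 332.3]), np.float64(29.0)] rect [array([479.3, 332.2]), array([51.3, 31.3]), np.float64(88.5)]
[[463.2, 463.3, 463.3, 463.5, 463.6, 463.7, 463.7, 463.9, 463.8, 463.9, 464.1, 464.2, 464.4, 464.3, 464.4], [493.8, 493.9, 493.8, 493.9, 493.9, 493.9, 493.9, 493.9, 494.0, 495.2, 495.2, 495.2, 495.2, 495.2, 495.2]]
[np.float64(0.029), np.float64(0.044)]
y range per x [(np.float64(306.9), np.float64(357.4)), (np.float64(306.9), np.float64(345.8)), (np.float64(306.9), np.float64(342.4)), (np.float64(306.9), np.float64(357.4)), (np.float64(306.9), np.float64(357.3))]
radio 825 z 0.1096 mean [479.2 331.6] circ [array([479.2, 332.1]), np.float64(28.6)] rect [array([479.4, 332.1]), array([51., 31.]), np.float64(88.4)]
[[463.3, 463.4, 463.6, 463.6, 463.6, 463.7, 463.8, 463.9, 463.9, 464.1, 464.1, 464.3, 464.4, 464.4, 464.5], [493.8, 493.9, 493.8, 493.9, 493.9, 493.9, 493.9, 493.9, 494.0, 494.0, 494.0, 495.2, 494.0, 494.0, 494.1]]
[np.float64(0.028), np.float64(0.011)]
y range per x [(np.float64(306.9), np.float64(357.4)), (np.float64(306.9), np.float64(345.8)), (np.float64(306.9), np.float64(342.4)), (np.float64(306.9), np.float64(357.4)), (np.float64(306.9), np.float64(357.3))]
knob 97 z 0.1196 mean [479.1 319.8] circ [array([481.9, 329.7]), np.float64(18.7)] rect [array([479.2, 329.9]), array([36.8, 11.3]), np.float64(87.2)]
```

View pics/crop1.png

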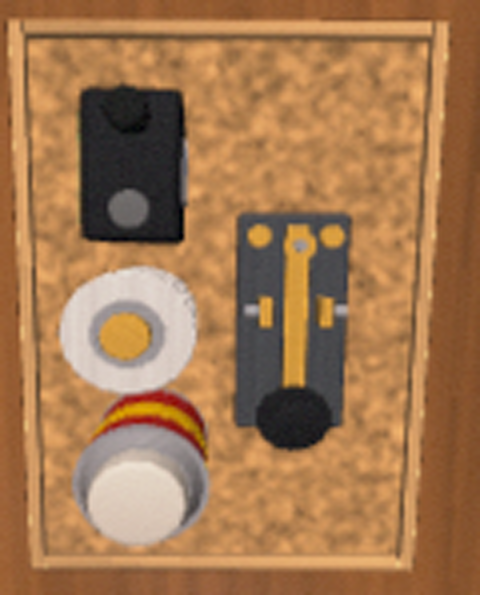

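```bash
cat > seq.py <<'E'
from plan import *
import json,sys
def seq(start,legs):
    """legs: (x,y,z,yaw,N,grip) ; N hold rows if x None"""
    cur=start;rows=[]
    for L in legs:
        if L[0] is None: rows+=[[0,0,0,0,0,0,L[5]]]*L[4]
        else:
            r,cur=plan(cur,L[:4],L[4],L[5],ramp=min(3,L[4]//2),dec=0 if L[4]>4 else 1); rows+=r
    show(rows);print("end",[round(float(c),4) for c in cur],len(rows));return cur
E
python3 - <<'E'
from seq import *
y=1.5708
seq((.4998,.22,.3205,1.5708),[(.4812,.2176,.160,y,10,-.5),(.4812,.2176,.070,y,8,-.5),(None,0,0,0,2,-.5),
 (None,0,0,0,10,1),
 (.4812,.2176,.225,y,10,1),(.645,-.008,.225,y,16,1),(.645,-.008,.0695,y,10,1),(None,0,0,0,4,1),(None,0,0,0,5,-.5),(.645,-.008,.225,y,10,-.5),(None,0,0,0,5,-.5)])
E
```

```text
[0, -1, 7, 0, 0, 0, -0.5, 0, -1, 13, 0, 0, 0, -0.5, -1, -3, 20, 0, 0, 0, -0.5, 0, -2, 20, 0, 0, 0, -0.5, 0, -2, 20, 0, 0, 0, -0.5, 0, -3, 20, 0, 0, 0, -0.5, -1, -2, 20, 0, 0, 0, -0.5, 0, -2, 20, 0, 0, 0, -0.5, 0, -2, 14, 0, 0, 0, -0.5, 0, -1, 6, 0, 0, 0, -0.5] 10
[0, 0, 5, 0, 0, 0, -0.5, 0, 0, 10, 0, 0, 0, -0.5, 0, 0, 15, 0, 0, 0, -0.5, 0, 0, 15, 0, 0, 0, -0.5, 0, 0, 15, 0, 0, 0, -0.5, 0, 0, 15, 0, 0, 0, -0.5, 0, 0, 10, 0, 0, 0, -0.5, 0, 0, 5, 0, 0, 0, -0.5, 0, 0, 0, 0, 0, 0, -0.5, 0, 0, 0, 0, 0, 0, -0.5] 10
[0, 0, 0, 0, 0, 0, 1, 0, 0, 0, 0, 0, 0, 1, 0, 0, 0, 0, 0, 0, 1, 0, 0, 0, 0, 0, 0, 1, 0, 0, 0, 0, 0, 0, 1, 0, 0, 0, 0, 0, 0, 1, 0, 0, 0, 0, 0, 0, 1, 0, 0, 0, 0, 0, 0, 1, 0, 0, 0, 0, 0, 0, 1, 0, 0, 0, 0, 0, 0, 1] 10
[0, 0, -6, 0, 0, 0, 1, 0, 0, -13, 0, 0, 0, 1, 0, 0, -20, 0, 0, 0, 1, 0, 0, -19, 0, 0, 0, 1, 0, 0, -19, 0, 0, 0, 1, 0, 0, -20, 0, 0, 0, 1, 0, 0, -19, 0, 0, 0, 1, 0, 0, -19, 0, 0, 0, 1, 0, 0, -13, 0, 0, 0, 1, 0, 0, -7, 0, 0, 0, 1] 10
[-5, 4, 0, 0, 0, 0, 1, -11, 8, 0, 0, 0, 0, 1, -16, 11, 0, 0, 0, 0, 1, -16, 12, 0, 0, 0, 0, 1, -17, 12, 0, 0, 0, 0, 1, -16, 12, 0, 0, 0, 0, 1
[... 397 characters left out ...]
1, 0, 0, 19, 0, 0, 0, 1, 0, 0, 13, 0, 0, 0, 1, 0, 0, 7, 0, 0, 0, 1, 0, 0, 0, 0, 0, 0, 1, 0, 0, 0, 0, 0, 0, 1, 0, 0, 0, 0, 0, 0, 1, 0, 0, 0, 0, 0, 0, 1] 10
[0, 0, 0, 0, 0, 0, -0.5, 0, 0, 0, 0, 0, 0, -0.5, 0, 0, 0, 0, 0, 0, -0.5, 0, 0, 0, 0, 0, 0, -0.5, 0, 0, 0, 0, 0, 0, -0.5, 0, 0, -6, 0, 0, 0, -0.5, 0, 0, -13, 0, 0, 0, -0.5, 0, 0, -20, 0, 0, 0, -0.5, 0, 0, -19, 0, 0, 0, -0.5, 0, 0, -20, 0, 0, 0, -0.5] 10
[0, 0, -19, 0, 0, 0, -0.5, 0, 0, -20, 0, 0, 0, -0.5, 0, 0, -19, 0, 0, 0, -0.5, 0, 0, -13, 0, 0, 0, -0.5, 0, 0, -7, 0, 0, 0, -0.5, 0, 0, 0, 0, 0, 0, -0.5, 0, 0, 0, 0, 0, 0, -0.5, 0, 0, 0, 0, 0, 0, -0.5, 0, 0, 0, 0, 0, 0, -0.5, 0, 0, 0, 0, 0, 0, -0.5] 10
end [0.6448, -0.008, 0.2255, 1.5708] 90
```

Emit:
move_arm(
  motion=[0,-1,7,0,0,0,-0.5,0,-1,13,0,0,0,-0.5,-1,-3,20,0,0,0,-0.5,0,-2,20,0,0,0,-0.5,0,-2,20,0,0,0,-0.5,0,-3,20,0,0,0,-0.5,-1,-2,20,0,0,0,-0.5,0,-2,20,0,0,0,-0.5,0,-2,14,0,0,0,-0.5,0,-1,6,0,0,0,-0.5],
  force=25,
)

```text
t: 3.65
ee_pos: [0.4786, 0.2176, 0.1579]
ee_rot: [-3.137, 0.001, 1.571]
ft_force: [0.1, -0.7, -0.5]
grip_width: 0.746
```

Emit:
move_arm(
  motion=[0,0,5,0,0,0,-0.5,0,0,10,0,0,0,-0.5,0,0,15,0,0,0,-0.5,0,0,15,0,0,0,-0.5,0,0,15,0,0,0,-0.5,0,0,15,0,0,0,-0.5,0,0,10,0,0,0,-0.5,0,0,5,0,0,0,-0.5,0,0,0,0,0,0,-0.5,0,0,0,0,0,0,-0.5],
)

```text
t: 4.48
ee_pos: [0.4814, 0.2182, 0.0708]
ee_rot: [3.141, -0.0, 1.571]
ft_force: [-0.9, 0.4, -0.0]
grip_width: 0.753
```

Emit:
move_arm(
  motion=[0,0,0,0,0,0,1,0,0,0,0,0,0,1,0,0,0,0,0,0,1,0,0,0,0,0,0,1,0,0,0,0,0,0,1,0,0,0,0,0,0,1,0,0,0,0,0,0,1,0,0,0,0,0,0,1,0,0,0,0,0,0,1,0,0,0,0,0,0,1],
)

```text
t: 5.32
ee_pos: [0.4812, 0.2181, 0.0709]
ee_rot: [3.141, -0.0, 1.571]
ft_force: [-0.5, 0.1, 5.5]
grip_width: 0.477
```

Emit:
move_arm(
  motion=[0,0,-6,0,0,0,1,0,0,-13,0,0,0,1,0,0,-20,0,0,0,1,0,0,-19,0,0,0,1,0,0,-19,0,0,0,1,0,0,-20,0,0,0,1,0,0,-19,0,0,0,1,0,0,-19,0,0,0,1,0,0,-13,0,0,0,1,0,0,-7,0,0,0,1],
)

```text
t: 6.15
ee_pos: [0.4811, 0.2181, 0.2268]
ee_rot: [3.14, -0.001, 1.571]
ft_force: [-0.1, -0.0, -2.0]
grip_width: 0.481
```

Run:
```python
from h import *
print(get_obs()['grip_width'],get_obs()['ee_pos'],get_obs()['ft_force'])
p,d=capture("scene");cv2.imwrite("pics/scene1.png",p[60:260,300:560,::-1].repeat(3,0).repeat(3,1))
```

```text
0.4805245141774657 [0.48114643 0.21810304 0.22680491] [-0.05416624 -0.03054504 -1.96920419]
```

View pics/scene1.png

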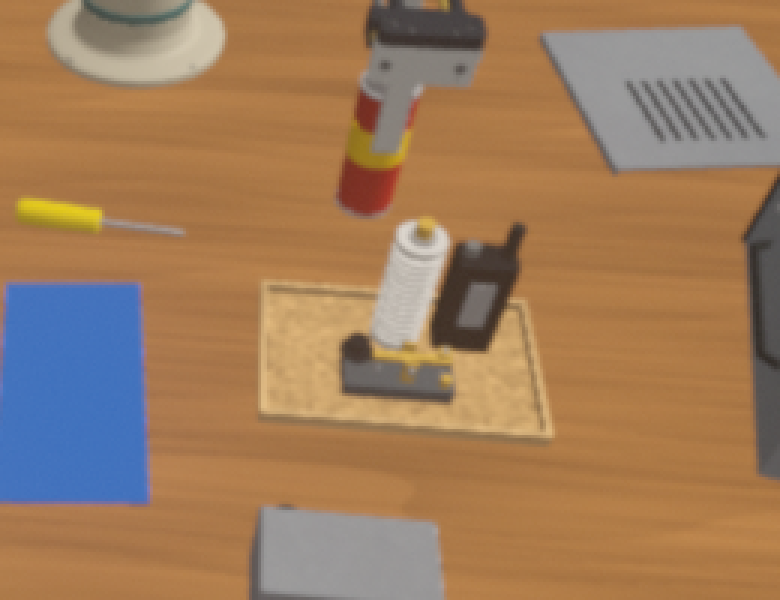

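Emit:
move_arm(
  motion=[-5,4,0,0,0,0,1,-11,8,0,0,0,0,1,-16,11,0,0,0,0,1,-16,12,0,0,0,0,1,-17,12,0,0,0,0,1,-16,12,0,0,0,0,1,-16,11,0,0,0,0,1,-16,12,0,0,0,0,1,-16,12,0,0,0,0,1,-16,12,0,0,0,0,1],
)

```text
t: 7.03
ee_pos: [0.5871, 0.0707, 0.2236]
ee_rot: [-3.139, 0.001, 1.57]
ft_force: [0.4, 1.2, -2.0]
grip_width: 0.477
```

Emit:
move_arm(
  motion=[-16,11,0,0,0,0,1,-17,12,0,0,0,0,1,-16,12,0,0,0,0,1,-16,11,0,0,0,0,1,-11,8,0,0,0,0,1,-5,4,0,0,0,0,1,0,0,7,0,0,0,1,0,0,12,0,0,0,1,0,0,20,0,0,0,1,0,0,19,0,0,0,1],
)

```text
t: 7.87
ee_pos: [0.6443, -0.007, 0.1668]
ee_rot: [3.141, -0.001, 1.572]
ft_force: [-0.2, 0.6, -2.2]
grip_width: 0.475
```

Emit:
move_arm(
  motion=[0,0,20,0,0,0,1,0,0,19,0,0,0,1,0,0,20,0,0,0,1,0,0,19,0,0,0,1,0,0,13,0,0,0,1,0,0,7,0,0,0,1,0,0,0,0,0,0,1,0,0,0,0,0,0,1,0,0,0,0,0,0,1,0,0,0,0,0,0,1],
)

```text
t: 8.7
ee_pos: [0.6447, -0.0076, 0.0695]
ee_rot: [3.141, -0.0, 1.571]
ft_force: [0.7, -0.9, -2.2]
grip_width: 0.477
```

Emit:
move_arm(
  motion=[0,0,1,0,0,0,1,0,0,0,0,0,0,1,0,0,0,0,0,0,-0.5,0,0,0,0,0,0,-0.5,0,0,0,0,0,0,-0.5,0,0,0,0,0,0,-0.5,0,0,-5,0,0,0,-0.5,0,0,-14,0,0,0,-0.5,0,0,-20,0,0,0,-0.5,0,0,-20,0,0,0,-0.5],
)

```text
t: 9.53
ee_pos: [0.6445, -0.008, 0.1277]
ee_rot: [-3.14, -0.0, 1.571]
ft_force: [0.3, 0.3, -0.3]
grip_width: 0.746
```

Run:
```python
from seq import *
y=1.5708
# commanded now z = .0695-.001+.059
o=get_obs();print(o['ee_pos'],o['ee_rot'])
seq((.6448,-.008,.1275,1.5708),[(.6448,-.008,.225,y,6,-.5),(.4782,.2747,.225,y,14,-.5),(.4782,.2747,.070,y,10,-.5),(None,0,0,0,2,-.5),
 (None,0,0,0,8,1),
 (.4782,.2747,.225,y,10,1)])
```

```text
[ 0.6444724  -0.00799253  0.12772342] [-3.14015859e+00 -2.50844218e-04  1.57071291e+00]
[0, 0, -8, 0, 0, 0, -0.5, 0, 0, -16, 0, 0, 0, -0.5, 0, 0, -25, 0, 0, 0, -0.5, 0, 0, -24, 0, 0, 0, -0.5, 0, 0, -16, 0, 0, 0, -0.5, 0, 0, -8, 0, 0, 0, -0.5, 8, -5, 0, 0, 0, 0, -0.5, 16, -9, 0, 0, 0, 0, -0.5, 23, -14, 0, 0, 0, 0, -0.5, 24, -14, 0, 0, 0, 0, -0.5] 10
[23, -14, 0, 0, 0, 0, -0.5, 24, -13, 0, 0, 0, 0, -0.5, 23, -14, 0, 0, 0, 0, -0.5, 24, -14, 0, 0, 0, 0, -0.5, 23, -14, 0, 0, 0, 0, -0.5, 24, -14, 0, 0, 0, 0, -0.5, 24, -14, 0, 0, 0, 0, -0.5, 23, -14, 0, 0, 0, 0, -0.5, 16, -9, 0, 0, 0, 0, -0.5, 8, -5, 0, 0, 0, 0, -0.5] 10
[0, 0, 6, 0, 0, 0, -0.5, 0, 0, 13, 0, 0, 0, -0.5, 0, 0, 20, 0, 0, 0, -0.5, 0, 0, 19, 0, 0, 0, -0.5, 0, 0, 19, 0, 0, 0, -0.5, 0, 0, 20, 0, 0, 0, -0.5, 0, 0, 19, 0, 0, 0, -0.5, 0, 0, 19, 0, 0, 0, -0.5, 0, 0, 13, 0, 0, 0, -0.5, 0, 0, 7, 0, 0, 0, -0.5] 10
[0, 0, 0, 0, 0, 0, -0.5, 0, 0, 0, 0, 0, 0, -0.5, 0, 0, 0, 0, 0, 0, 1, 0, 0, 0, 0, 0, 0, 1, 0, 0, 0, 0, 0, 0, 1, 0, 0, 0, 0, 0, 0, 1, 0, 0, 0, 0, 0, 0, 1, 0, 0, 0, 0, 0, 0, 1, 0, 0, 0, 0, 0, 0, 1, 0, 0, 0, 0, 0, 0, 1] 10
[0, 0, -6, 0, 0, 0, 1, 0, 0, -13, 0, 0, 0, 1, 0, 0, -20, 0, 0, 0, 1, 0, 0, -19, 0, 0, 0, 1, 0, 0, -20, 0, 0, 0, 1, 0, 0, -19, 0, 0, 0, 1, 0, 0, -20, 0, 0, 0, 1, 0, 0, -19, 0, 0, 0, 1, 0, 0, -13, 0, 0, 0, 1, 0, 0, -7, 0, 0, 0, 1] 10
end [0.4778, 0.275, 0.2255, 1.5708] 50
```

Emit:
move_arm(
  motion=[0,0,-8,0,0,0,-0.5,0,0,-16,0,0,0,-0.5,0,0,-25,0,0,0,-0.5,0,0,-24,0,0,0,-0.5,0,0,-16,0,0,0,-0.5,0,0,-8,0,0,0,-0.5,8,-5,0,0,0,0,-0.5,16,-9,0,0,0,0,-0.5,23,-14,0,0,0,0,-0.5,24,-14,0,0,0,0,-0.5],
)

```text
t: 10.37
ee_pos: [0.6004, 0.0645, 0.2222]
ee_rot: [-3.137, -0.001, 1.57]
ft_force: [1.4, -0.2, -0.3]
grip_width: 0.749
```

Emit:
move_arm(
  motion=[23,-14,0,0,0,0,-0.5,24,-13,0,0,0,0,-0.5,23,-14,0,0,0,0,-0.5,24,-14,0,0,0,0,-0.5,23,-14,0,0,0,0,-0.5,24,-14,0,0,0,0,-0.5,24,-14,0,0,0,0,-0.5,23,-14,0,0,0,0,-0.5,16,-9,0,0,0,0,-0.5,8,-5,0,0,0,0,-0.5],
)

```text
t: 11.2
ee_pos: [0.4739, 0.2773, 0.2227]
ee_rot: [-3.137, 0.0, 1.574]
ft_force: [0.4, 0.0, 0.4]
grip_width: 0.748
```

Run:
```python
from fit import *
p,d=capture("top");print(get_obs()['ee_pos'])
rep('cap',fit('top',d,None,(.6,.7,-.06,.05),(.138,.16)))
p,d=capture("wrist");o=get_obs();cv2.imwrite("pics/wrist2.png",p[:,:,::-1])
rep('sock',fit('wrist',d,o,(.45,.51,.24,.30),(.132,.145)))
rep('top',fit('wrist',d,o,(.45,.51,.24,.30),(.117,.127)))
```

```text
[0.47391651 0.27773189 0.22295827]
cap 112 z 0.1467 mean [644.5  -9. ] circ [array([644.7,  -9.4]), np.float64(15.7)] rect [array([644.5,  -9.7]), array([29.7, 29.7]), np.float64(1.0)]
sock 235 z 0.1388 mean [479.3 273.8] circ [array([479.3, 273. ]), np.float64(7.9)] rect [array([479.3, 273.1]), array([15.3, 15.2]), np.float64(43.8)]
top 1178 z 0.123 mean [479.4 275. ] circ [array([479.4, 272.9]), np.float64(22.0)] rect [array([479.4, 273.2]), array([42.1, 43.1]), np.float64(1.4)]
```

View pics/wrist2.png

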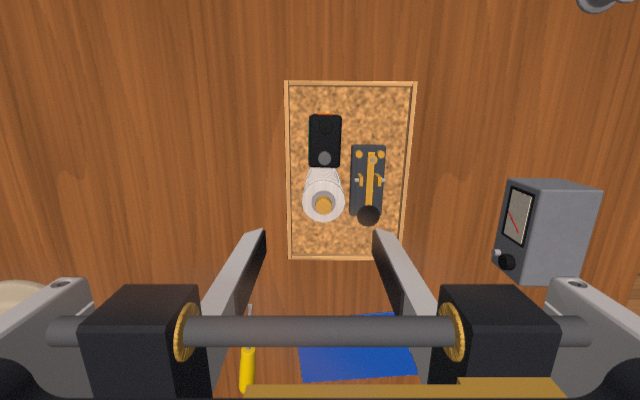

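Emit:
move_arm(
  motion=[0,0,6,0,0,0,-0.5,0,0,13,0,0,0,-0.5,0,0,20,0,0,0,-0.5,0,0,19,0,0,0,-0.5,0,0,19,0,0,0,-0.5,0,0,20,0,0,0,-0.5,0,0,19,0,0,0,-0.5,0,0,19,0,0,0,-0.5,0,0,13,0,0,0,-0.5,0,0,7,0,0,0,-0.5],
)

```text
t: 12.13
ee_pos: [0.4769, 0.273, 0.0668]
ee_rot: [-3.138, 0.002, 1.569]
ft_force: [-1.0, 0.3, 0.5]
grip_width: 0.751
```

Emit:
move_arm(
  motion=[0,0,0,0,0,0,-0.5,0,0,0,0,0,0,-0.5,0,0,0,0,0,0,1,0,0,0,0,0,0,1,0,0,0,0,0,0,1,0,0,0,0,0,0,1,0,0,0,0,0,0,1,0,0,0,0,0,0,1,0,0,0,0,0,0,1,0,0,0,0,0,0,1],
  force=30,
)

```text
t: 12.97
ee_pos: [0.4781, 0.2752, 0.07]
ee_rot: [3.141, -0.0, 1.571]
ft_force: [-0.4, 0.3, 4.6]
grip_width: 0.465
```

Run:
```python
from seq import *
y=1.5708
o=get_obs();print(o['ee_pos'],o['ee_rot'],o['grip_width'])
seq((.4778,.275,.0705,1.5708),[
 (.4778,.275,.225,y,10,1),(.567,-.016,.225,y,16,1),(.567,-.016,.0690,y,10,1),(None,0,0,0,4,1),
(None,0,0,0,4,-.5),(.567,-.016,.225,y,8,-.5),(.4793,.3321,.225,1.550,18,-.5),(.4793,.3321,.066,1.55,8,-.5),(None,0,0,0,2,-.5),(None,0,0,0,10,1)])
```

```text
[0.47813008 0.27520231 0.07004926] [ 3.14074296e+00 -4.47064010e-04  1.57091220e+00] 0.4647711407902444
[0, 0, -6, 0, 0, 0, 1, 0, 0, -13, 0, 0, 0, 1, 0, 0, -20, 0, 0, 0, 1, 0, 0, -19, 0, 0, 0, 1, 0, 0, -19, 0, 0, 0, 1, 0, 0, -20, 0, 0, 0, 1, 0, 0, -19, 0, 0, 0, 1, 0, 0, -19, 0, 0, 0, 1, 0, 0, -13, 0, 0, 0, 1, 0, 0, -7, 0, 0, 0, 1] 10
[-7, 2, 0, 0, 0, 0, 1, -14, 4, 0, 0, 0, 0, 1, -21, 7, 0, 0, 0, 0, 1, -20, 6, 0, 0, 0, 0, 1, -21, 6, 0, 0, 0, 0, 1, -21, 7, 0, 0, 0, 0, 1, -21, 6, 0, 0, 0, 0, 1, -21, 7, 0, 0, 0, 0, 1, -20, 6, 0, 0, 0, 0, 1, -21, 6, 0, 0, 0, 0, 1] 10
[-21, 7, 0, 0, 0, 0, 1, -21, 6, 0, 0, 0, 0, 1, -20, 6, 0, 0, 0, 0, 1, -21, 7, 0, 0, 0, 0, 1, -14, 4, 0, 0, 0, 0, 1, -7, 2, 0, 0, 0, 0, 1, 0, 0, 7, 0, 0, 0, 1, 0, 0, 13, 0, 0, 0, 1, 0, 0, 19, 0, 0, 0, 1, 0, 0, 20, 0, 0, 0, 1] 10
[0, 0, 19, 0, 0, 0, 1, 0, 0, 20, 0, 0, 0, 1, 0, 0, 19, 0, 0, 0, 1, 0, 0, 20, 0, 0, 0, 1, 0, 0, 13, 0, 0, 0, 1, 0, 0, 6, 0, 0, 0, 1, 0, 0, 0, 0, 0, 0, 1, 0, 0, 0, 0, 0, 0, 1, 0, 0, 0, 0, 0, 0, 1, 0, 0, 0, 0, 0, 0, 1] 10
[0, 0, 0, 0, 0, 0, -0.5, 0, 0, 0, 0, 0, 0, -0.5, 0, 0, 0, 0, 0, 0, -0.5, 0, 0, 0, 0,
[... 563 characters left out ...]
0, 0, 0.001, -0.5, 22, -5, 0, 0, 0, 0.002, -0.5, 21, -6, 0, 0, 0, 0.001, -0.5, 22, -6, 0, 0, 0, 0.001, -0.5, 22, -6, 0, 0, 0, 0.002, -0.5, 14, -4, 0, 0, 0, 0, -0.5, 7, -2, 0, 0, 0, 0.001, -0.5] 10
[0, 0, 9, 0, 0, 0, -0.5, 0, 0, 18, 0, 0, 0, -0.5, 0, 0, 26, 0, 0, 0, -0.5, 0, 0, 27, 0, 0, 0, -0.5, 0, 0, 26, 0, 0, 0, -0.5, 0, 0, 27, 0, 0, 0, -0.5, 0, 0, 18, 0, 0, 0, -0.5, 0, 0, 8, 0, 0, 0, -0.5, 0, 0, 0, 0, 0, 0, -0.5, 0, 0, 0, 0, 0, 0, -0.5] 10
[0, 0, 0, 0, 0, 0, 1, 0, 0, 0, 0, 0, 0, 1, 0, 0, 0, 0, 0, 0, 1, 0, 0, 0, 0, 0, 0, 1, 0, 0, 0, 0, 0, 0, 1, 0, 0, 0, 0, 0, 0, 1, 0, 0, 0, 0, 0, 0, 1, 0, 0, 0, 0, 0, 0, 1, 0, 0, 0, 0, 0, 0, 1, 0, 0, 0, 0, 0, 0, 1] 10
end [0.4792, 0.3319, 0.0665, 1.5498] 90
```

Emit:
move_arm(
  motion=[0,0,-6,0,0,0,1,0,0,-13,0,0,0,1,0,0,-20,0,0,0,1,0,0,-19,0,0,0,1,0,0,-19,0,0,0,1,0,0,-20,0,0,0,1,0,0,-19,0,0,0,1,0,0,-19,0,0,0,1,0,0,-13,0,0,0,1,0,0,-7,0,0,0,1],
)

```text
t: 13.8
ee_pos: [0.4781, 0.2751, 0.2258]
ee_rot: [3.14, -0.001, 1.571]
ft_force: [0.0, 0.5, -2.9]
grip_width: 0.466
```

Emit:
move_arm(
  motion=[-7,2,0,0,0,0,1,-14,4,0,0,0,0,1,-21,7,0,0,0,0,1,-20,6,0,0,0,0,1,-21,6,0,0,0,0,1,-21,7,0,0,0,0,1,-21,6,0,0,0,0,1,-21,7,0,0,0,0,1,-20,6,0,0,0,0,1,-21,6,0,0,0,0,1],
)

```text
t: 14.63
ee_pos: [0.534, 0.0864, 0.2227]
ee_rot: [-3.138, 0.0, 1.571]
ft_force: [-0.6, 0.1, -2.5]
grip_width: 0.464
```

Emit:
move_arm(
  motion=[-21,7,0,0,0,0,1,-21,6,0,0,0,0,1,-20,6,0,0,0,0,1,-21,7,0,0,0,0,1,-14,4,0,0,0,0,1,-7,2,0,0,0,0,1,0,0,7,0,0,0,1,0,0,13,0,0,0,1,0,0,19,0,0,0,1,0,0,20,0,0,0,1],
)

```text
t: 15.47
ee_pos: [0.5665, -0.0148, 0.1647]
ee_rot: [3.141, -0.001, 1.571]
ft_force: [-0.3, 0.6, -2.6]
grip_width: 0.465
```

Emit:
move_arm(
  motion=[0,0,19,0,0,0,1,0,0,20,0,0,0,1,0,0,19,0,0,0,1,0,0,20,0,0,0,1,0,0,13,0,0,0,1,0,0,6,0,0,0,1,0,0,1,0,0,0,1,0,0,0,0,0,0,1,0,0,0,0,0,0,1,0,0,0,0,0,0,1],
)

```text
t: 16.3
ee_pos: [0.5642, -0.0142, 0.0687]
ee_rot: [-3.138, -0.002, 1.572]
ft_force: [-4.5, 0.4, 7.7]
grip_width: 0.467
```

Emit:
move_arm(
  motion=[0,0,-0.5,0,0,0,1,0,0,0,0,0,0,-0.5,0,0,0,0,0,0,-0.5,0,0,0,0,0,0,-0.5,0,0,-8,0,0,0,-0.5,0,0,-17,0,0,0,-0.5,0,0,-26,0,0,0,-0.5,0,0,-26,0,0,0,-0.5,0,0,-26,0,0,0,-0.5,0,0,-26,0,0,0,-0.5],
)

```text
t: 17.13
ee_pos: [0.5672, -0.016, 0.1988]
ee_rot: [3.14, -0.0, 1.571]
ft_force: [-0.1, -0.8, 0.1]
grip_width: 0.748
```

Emit:
move_arm(
  motion=[0,0,-17,0,0,0,-0.5,0,0,-9,0,0,0,-0.5,7,-2,0,0,0,0,-0.5,15,-3,0,0,0,0.001,-0.5,22,-6,0,0,0,0.002,-0.5,21,-5,0,0,0,0.001,-0.5,22,-6,0,0,0,0.001,-0.5,22,-6,0,0,0,0.002,-0.5,21,-5,0,0,0,0.001,-0.5,22,-6,0,0,0,0.001,-0.5],
)

```text
t: 17.97
ee_pos: [0.5271, 0.1374, 0.2213]
ee_rot: [-3.139, 0.0, 1.562]
ft_force: [-0.2, 0.4, -0.1]
grip_width: 0.748
```

Emit:
move_arm(
  motion=[22,-6,0,0,0,0.001,-0.5,22,-5,0,0,0,0.002,-0.5,21,-6,0,0,0,0.001,-0.5,22,-6,0,0,0,0.001,-0.5,22,-5,0,0,0,0.002,-0.5,21,-6,0,0,0,0.001,-0.5,22,-6,0,0,0,0.001,-0.5,22,-6,0,0,0,0.002,-0.5,14,-4,0,0,0,0,-0.5,7,-2,0,0,0,0.001,-0.5],
)

```text
t: 18.8
ee_pos: [0.4778, 0.3336, 0.2216]
ee_rot: [-3.139, 0.001, 1.552]
ft_force: [0.3, -0.5, 0.5]
grip_width: 0.748
```

Run:
```python
from fit import *
for _ in range(3): p,d=capture("top")
cv2.imwrite("pics/top1.png",p[100:300,160:460,::-1].repeat(2,0).repeat(2,1))
o=get_obs();print(o['ee_pos'],o['ee_rot'])
rep('cap',fit('top',d,None,(.6,.7,-.06,.05),(.138,.16)))
rep('dummy',fit('top',d,None,(.53,.6,-.06,.05),(.112,.126)))
p,d=capture("wrist");cv2.imwrite("pics/wrist3.png",p[:,:,::-1])
rep('radio',fit('wrist',d,o,(.45,.51,.303,.37),(.106,.1125)))
rep('ant',fit('wrist',d,o,(.45,.51,.303,.37),(.135,.15)))
```

```text
[0.47893857 0.33160447 0.22227978] [-3.14077292e+00  1.30108472e-03  1.55068288e+00]
cap 110 z 0.1464 mean [644.7  -9.2] circ [array([644.9,  -9. ]), np.float64(15.8)] rect [array([644.5,  -9.7]), array([30.1, 29.6]), np.float64(1.4)]
dummy 167 z 0.1204 mean [563.9 -15.9] circ [array([564.1, -15.9]), np.float64(21.8)] rect [array([563.6, -16.8]), array([41.4, 40.9]), np.float64(1.1)]
radio 1088 z 0.1095 mean [479.  334.3] circ [array([478.6, 332.8]), np.float64(28.8)] rect [array([479.2, 333. ]), array([51. , 31.3]), np.float64(88.0)]
ant 164 z 0.1424 mean [479.2 349.3] circ [array([479.1, 348.7]), np.float64(6.4)] rect [array([479.2, 348.8]), array([12.1, 12.2]), np.float64(18.1)]
```

View pics/top1.png

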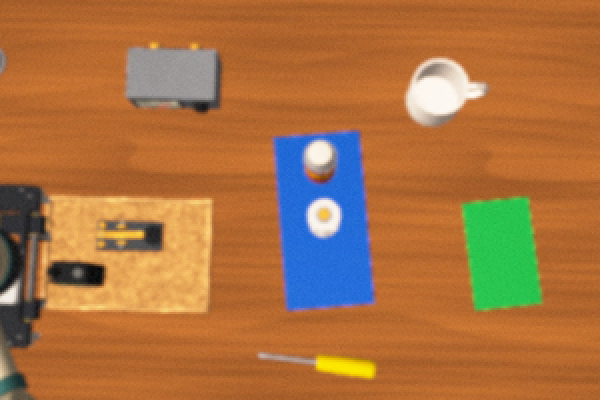

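View pics/wrist3.png

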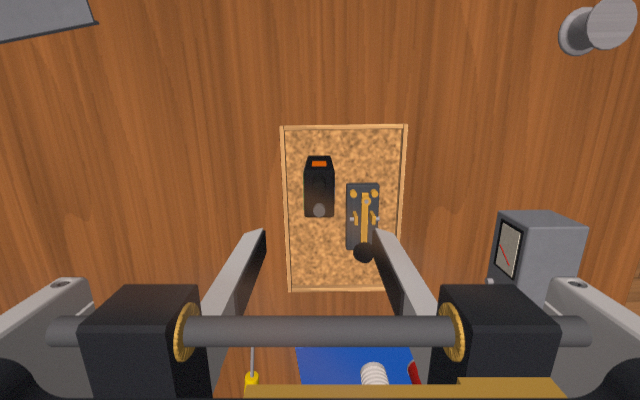

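Emit:
move_arm(
  motion=[0,0,9,0,0,0,-0.5,0,0,18,0,0,0,-0.5,0,0,26,0,0,0,-0.5,0,0,27,0,0,0,-0.5,0,0,26,0,0,0,-0.5,0,0,27,0,0,0,-0.5,0,0,18,0,0,0,-0.5,0,0,7,0,0,0,-0.5,0,0,0,0,0,0,-0.5,0,0,0,0,0,0,-0.5],
)

```text
t: 19.83
ee_pos: [0.4798, 0.3315, 0.0652]
ee_rot: [3.141, -0.0, 1.549]
ft_force: [-0.1, 0.8, 0.4]
grip_width: 0.748
```

Emit:
move_arm(
  motion=[0,0,0,0,0,0,1,0,0,0,0,0,0,1,0,0,0,0,0,0,1,0,0,0,0,0,0,1,0,0,0,0,0,0,1,0,0,0,0,0,0,1,0,0,0,0,0,0,1,0,0,0,0,0,0,1,0,0,0,0,0,0,1,0,0,0,0,0,0,1],
  force=30,
)

```text
t: 20.67
ee_pos: [0.4793, 0.332, 0.0653]
ee_rot: [3.141, -0.0, 1.55]
ft_force: [-0.1, -0.2, 2.3]
grip_width: 0.342
```

Run:
```python
from seq import *
y=1.55
o=get_obs();print(o['ee_pos'],o['ee_rot'],o['grip_width'])
seq((.4792,.3319,.066,1.5498),[
 (.4792,.3319,.221,y,10,1),(.485,-.026,.221,y,19,1),(.485,-.026,.0650,y,10,1),(None,0,0,0,1,1),
(None,0,0,0,4,-.5),(.485,-.026,.221,1.55,8,-.5),(.500,.215,.261,1.5708,14,-.3),(None,0,0,0,4,-.3)])
```

```text
[0.47934479 0.33202317 0.06525753] [ 3.14131946e+00 -3.40117160e-04  1.54979561e+00] 0.34152770265762455
[0, 0, -6, 0, 0, 0, 1, 0, 0, -13, 0, 0, 0, 1, 0, 0, -20, 0, 0, 0, 1, 0, 0, -19, 0, 0, 0, 1, 0, 0, -20, 0, 0, 0, 1, 0, 0, -19, 0, 0, 0, 1, 0, 0, -19, 0, 0, 0, 1, 0, 0, -20, 0, 0, 0, 1, 0, 0, -13, 0, 0, 0, 1, 0, 0, -6, 0, 0, 0, 1] 10
[-7, 0, 0, 0, 0, 0, 1, -14, 1, 0, 0, 0, 0, 1, -21, 1, 0, 0, 0, 0, 1, -21, 0, 0, 0, 0, 0, 1, -21, 1, 0, 0, 0, 0, 1, -21, 1, 0, 0, 0, 0, 1, -21, 1, 0, 0, 0, 0, 1, -21, 0, 0, 0, 0, 0, 1, -21, 1, 0, 0, 0, 0, 1, -21, 1, 0, 0, 0, 0, 1] 10
[-21, 1, 0, 0, 0, 0, 1, -21, 1, 0, 0, 0, 0, 1, -21, 0, 0, 0, 0, 0, 1, -22, 1, 0, 0, 0, 0, 1, -21, 1, 0, 0, 0, 0, 1, -21, 1, 0, 0, 0, 0, 1, -21, 1, 0, 0, 0, 0, 1, -14, 0, 0, 0, 0, 0, 1, -7, 0, 0, 0, 0, 0, 1, 0, 0, 7, 0, 0, 0, 1] 10
[0, 0, 12, 0, 0, 0, 1, 0, 0, 20, 0, 0, 0, 1, 0, 0, 19, 0, 0, 0, 1, 0, 0, 20, 0, 0, 0, 1, 0, 0, 20, 0, 0, 0, 1, 0, 0, 19, 0, 0, 0, 1, 0, 0, 20, 0, 0, 0, 1, 0, 0, 12, 0, 0, 0, 1, 0, 0, 7, 0, 0, 0, 1, 0, 0, 0, 0, 0, 0, 1] 10
[0, 0, 0, 0, 0, 0, -0.5, 0, 0, 0, 0, 0, 0, -0.5, 0, 0, 0, 0, 0, 0, -0.5, 0, 0, 0, 0, 0, 0, -0.5, 0, 0, -9, 0, 0, 0, -0.5, 0, 0, -17, 0, 0, 0, -0.5, 0, 0, -26, 0, 0, 0, -0.5, 0, 0, -26, 0, 0, 0, -0.5, 0, 0, -26, 0, 0, 0, -0.5, 0, 0, -26, 0, 0, 0, -0.5] 10
[0, 0, -17, 0, 0, 0, -0.5, 0, 0, -9, 0, 0, 0, -0.5, 7, 0, -1, 0, 0, -0.001, -0.3, 13, 1, -2, 0, 0, -0.001, -0.3, 20, 1, -4, 0, 0, -0.002, -0.3, 20, 1, -3, 0, 0, -0.001, -0.3, 21, 1, -3, 0, 0, -0.002, -0.3, 20, 1, -4, 0, 0, -0.002, -0.3, 20, 1, -3, 0, 0, -0.002, -0.3, 20, 1, -3, 0, 0, -0.001, -0.3] 10
[20, 1, -4, 0, 0, -0.002, -0.3, 20, 1, -3, 0, 0, -0.002, -0.3, 20, 1, -3, 0, 0, -0.002, -0.3, 20, 1, -4, 0, 0, -0.001, -0.3, 14, 1, -2, 0, 0, -0.001, -0.3, 6, 1, -1, 0, 0, -0.001, -0.3, 0, 0, 0, 0, 0, 0, -0.3, 0, 0, 0, 0, 0, 0, -0.3, 0, 0, 0, 0, 0, 0, -0.3, 0, 0, 0, 0, 0, 0, -0.3] 10
end [0.5004, 0.2146, 0.261, 1.5708] 70
```

Emit:
move_arm(
  motion=[0,0,-6,0,0,0,1,0,0,-13,0,0,0,1,0,0,-20,0,0,0,1,0,0,-19,0,0,0,1,0,0,-20,0,0,0,1,0,0,-19,0,0,0,1,0,0,-19,0,0,0,1,0,0,-20,0,0,0,1,0,0,-13,0,0,0,1,0,0,-6,0,0,0,1],
)

```text
t: 21.5
ee_pos: [0.4799, 0.3322, 0.2219]
ee_rot: [3.139, -0.001, 1.55]
ft_force: [0.3, 0.3, -2.4]
grip_width: 0.341
```

Emit:
move_arm(
  motion=[-7,0,0,0,0,0,1,-14,1,0,0,0,0,1,-21,1,0,0,0,0,1,-21,0,0,0,0,0,1,-21,1,0,0,0,0,1,-21,1,0,0,0,0,1,-21,1,0,0,0,0,1,-21,0,0,0,0,0,1,-21,1,0,0,0,0,1,-21,1,0,0,0,0,1],
)

```text
t: 22.33
ee_pos: [0.4806, 0.1403, 0.2183]
ee_rot: [-3.138, 0.001, 1.549]
ft_force: [1.5, 0.3, -1.8]
grip_width: 0.338
```

Emit:
move_arm(
  motion=[-21,1,0,0,0,0,1,-21,1,0,0,0,0,1,-21,0,0,0,0,0,1,-22,1,0,0,0,0,1,-21,1,0,0,0,0,1,-21,1,0,0,0,0,1,-21,1,0,0,0,0,1,-14,0,0,0,0,0,1,-7,0,0,0,0,0,1,0,0,7,0,0,0,1],
)

```text
t: 23.17
ee_pos: [0.4844, -0.0283, 0.2127]
ee_rot: [3.141, 0.001, 1.547]
ft_force: [0.7, 0.3, -2.8]
grip_width: 0.34
```

Emit:
move_arm(
  motion=[0,0,12,0,0,0,1,0,0,20,0,0,0,1,0,0,20,0,0,0,1,0,0,20,0,0,0,1,0,0,20,0,0,0,1,0,0,19,0,0,0,1,0,0,20,0,0,0,1,0,0,12,0,0,0,1,0,0,6,0,0,0,1,0,0,0,0,0,0,1],
)

```text
t: 24.0
ee_pos: [0.4834, -0.0253, 0.0637]
ee_rot: [-3.139, -0.001, 1.551]
ft_force: [0.2, 0.2, -1.1]
grip_width: 0.334
```

Emit:
move_arm(
  motion=[0,0,0,0,0,0,1,0,0,0,0,0,0,1,0,0,0,0,0,0,-0.5,0,0,0,0,0,0,-0.5,0,0,0,0,0,0,-0.5,0,0,-9,0,0,0,-0.5,0,0,-17,0,0,0,-0.5,0,0,-26,0,0,0,-0.5,0,0,-26,0,0,0,-0.5,0,0,-26,0,0,0,-0.5],
)

```text
t: 24.83
ee_pos: [0.4847, -0.0263, 0.1697]
ee_rot: [3.141, -0.0, 1.55]
ft_force: [1.1, 0.4, -0.0]
grip_width: 0.75
```

Emit:
move_arm(
  motion=[0,0,-26,0,0,0,-0.5,0,0,-26,0,0,0,-0.5,7,0,-1,0,0,-0.001,-0.3,13,1,-2,0,0,-0.001,-0.3,20,1,-4,0,0,-0.002,-0.3,20,1,-3,0,0,-0.001,-0.3,21,1,-3,0,0,-0.002,-0.3,20,1,-4,0,0,-0.002,-0.3,20,1,-3,0,0,-0.002,-0.3,20,1,-3,0,0,-0.001,-0.3],
)

```text
t: 25.67
ee_pos: [0.4935, 0.1158, 0.2429]
ee_rot: [-3.141, -0.0, 1.562]
ft_force: [0.5, 0.5, 0.1]
grip_width: 0.651
```

Emit:
move_arm(
  motion=[20,1,-4,0,0,-0.002,-0.3,20,1,-3,0,0,-0.002,-0.3,20,1,-3,0,0,-0.002,-0.3,20,1,-4,0,0,-0.001,-0.3,14,1,-2,0,0,-0.001,-0.3,6,1,-1,0,0,-0.001,-0.3,0,0,0,0,0,0,-0.3,0,0,0,0,0,0,-0.3,0,0,0,0,0,0,-0.3,0,0,0,0,0,0,-0.3],
)

```text
t: 26.5
ee_pos: [0.5003, 0.2135, 0.2598]
ee_rot: [-3.141, 0.001, 1.57]
ft_force: [0.4, 0.5, 0.4]
grip_width: 0.648
```

Run:
```python
from fit import *; import pickle
p,d=capture("top"); p,d=capture("top")
cv2.imwrite("pics/top2.png",p[100:300,160:460,::-1].repeat(2,0).repeat(2,1))
rep('radio ',fit('top',d,None,(.45,.52,-.07,.03),(.098,.111)))
o=get_obs();print(o['t'],o['ee_pos'],o['ee_rot'],o['grip_width'])
p,d=capture("wrist");cv2.imwrite("pics/wrist4.png",p[:,:,::-1])
rep('key base',fit('wrist',d,o,(.5,.6,.2,.34),(.0175,.025)))
rep('key all',fit('wrist',d,o,(.5,.58,.2,.34),(.0175,.07)))
Q=fit('wrist',d,o,(.5,.6,.2,.34),(.0175,.025))
for y in np.arange(.235,.318,.01):
    x=Q[abs(Q[:,1]-y)<.004,0]; print(round(y,3),x.min().round(4),x.max().round(4))
print(np.percentile(Q[:,1],[0,.5,99.5,100]).round(4))
rep('tray',fit('wrist',d,o,(.4,.62,.12,.42),(.011,.0175)))
```

```text
radio  176 z 0.1064 mean [483.6 -25.5] circ [array([484.1, -25.3]), np.float64(28.1)] rect [array([484.1, -25.3]), array([32.7, 49.4]), np.float64(0.7)]
26.6 [0.5004333  0.21370581 0.25993621] [-3.14149158e+00  2.02833715e-04  1.56965109e+00] 0.651769219454388
key base 1361 z 0.0207 mean [536.5 276.4] circ [array([538.8, 271.8]), np.float64(51.8)] rect [array([551.8, 271.2]), array([95.6, 72.1]), np.float64(89.6)]
key all 2326 z 0.0216 mean [536.8 271.6] circ [array([537.4, 270.3]), np.float64(52.7)] rect [array([537.7, 268.5]), array([101.2,  44. ]), np.float64(89.6)]
0.235 0.5155 0.5583
0.245 0.5167 0.5596
0.255 0.5166 0.5877
0.265 0.5165 0.5587
0.275 0.5164 0.5584
0.285 0.5163 0.5594
0.295 0.5162 0.559
0.305 0.5161 0.5599
0.315 0.5161 0.5599
[0.2234 0.2254 0.319  0.3191]
tray 2778 z 0.0146 mean [512.  293.9] circ [array([511.4, 274.8]), np.float64(147.3)] rect [array([511.2, 274.9]), array([246.4, 166.5]), np.float64(89.6)]
```

View pics/top2.png

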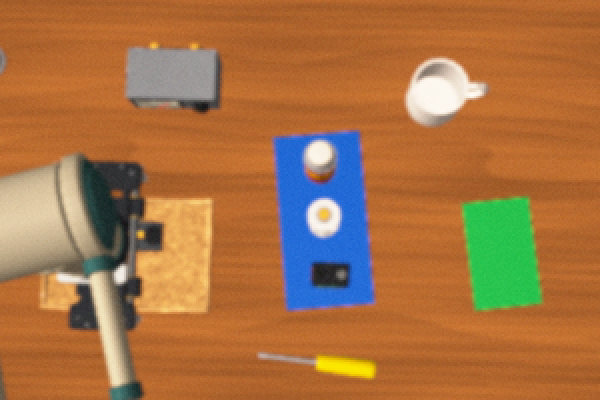

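View pics/wrist4.png

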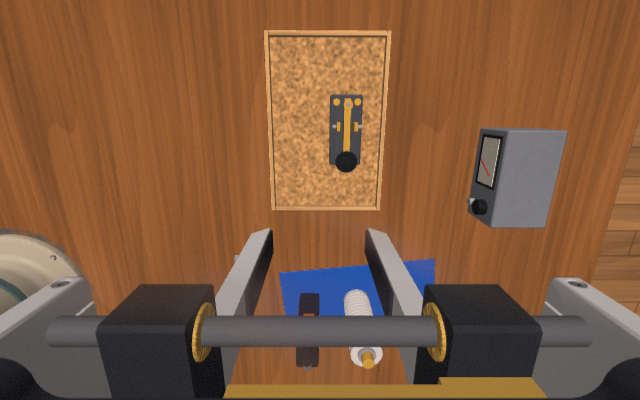

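Run:
```python
from seq import *
y=1.575
seq((.5004,.2140,.260,1.5705),[(.538,.271,.200,y,8,-.3),(None,0,0,0,2,-.3),(.538,.271,.025,y,10,-.3),(.538,.271,.0055,y,8,-.3),(None,0,0,0,2,-.3),(None,0,0,0,10,1)])
```

```text
[3, 2, 3, 0, 0, 0, -0.3, 7, 4, 7, 0, 0, -0.001, -0.3, 9, 7, 10, 0, 0, -0.001, -0.3, 9, 6, 10, 0, 0, 0, -0.3, 10, 6, 10, 0, 0, -0.001, -0.3, 9, 6, 10, 0, 0, -0.001, -0.3, 7, 5, 7, 0, 0, 0, -0.3, 3, 2, 3, 0, 0, -0.001, -0.3, 0, 0, 0, 0, 0, 0, -0.3, 0, 0, 0, 0, 0, 0, -0.3] 10
[0, 0, 7, 0, 0, 0, -0.3, 0, 0, 15, 0, 0, 0, -0.3, 0, 0, 22, 0, 0, 0, -0.3, 0, 0, 22, 0, 0, 0, -0.3, 0, 0, 21, 0, 0, 0, -0.3, 0, 0, 22, 0, 0, 0, -0.3, 0, 0, 22, 0, 0, 0, -0.3, 0, 0, 22, 0, 0, 0, -0.3, 0, 0, 15, 0, 0, 0, -0.3, 0, 0, 7, 0, 0, 0, -0.3] 10
[0, 0, 1, 0, 0, 0, -0.3, 0, 0, 2, 0, 0, 0, -0.3, 0, 0, 3, 0, 0, 0, -0.3, 0, 0, 4, 0, 0, 0, -0.3, 0, 0, 3, 0, 0, 0, -0.3, 0, 0, 3, 0, 0, 0, -0.3, 0, 0, 2, 0, 0, 0, -0.3, 0, 0, 1, 0, 0, 0, -0.3, 0, 0, 0, 0, 0, 0, -0.3, 0, 0, 0, 0, 0, 0, -0.3] 10
[0, 0, 0, 0, 0, 0, 1, 0, 0, 0, 0, 0, 0, 1, 0, 0, 0, 0, 0, 0, 1, 0, 0, 0, 0, 0, 0, 1, 0, 0, 0, 0, 0, 0, 1, 0, 0, 0, 0, 0, 0, 1, 0, 0, 0, 0, 0, 0, 1, 0, 0, 0, 0, 0, 0, 1, 0, 0, 0, 0, 0, 0, 1, 0, 0, 0, 0, 0, 0, 1] 10
end [0.5383, 0.2711, 0.006, 1.5755] 40
```

Emit:
move_arm(
  motion=[3,2,3,0,0,0,-0.3,7,4,7,0,0,-0.001,-0.3,9,7,10,0,0,-0.001,-0.3,9,6,10,0,0,0,-0.3,10,6,10,0,0,-0.001,-0.3,9,6,10,0,0,-0.001,-0.3,7,5,7,0,0,0,-0.3,3,2,3,0,0,-0.001,-0.3,0,0,0,0,0,0,-0.3,0,0,0,0,0,0,-0.3],
)

```text
t: 27.48
ee_pos: [0.5383, 0.2717, 0.1997]
ee_rot: [-3.141, 0.0, 1.576]
ft_force: [0.2, 0.6, -0.1]
grip_width: 0.647
```

Emit:
move_arm(
  motion=[0,0,7,0,0,0,-0.3,0,0,15,0,0,0,-0.3,0,0,22,0,0,0,-0.3,0,0,22,0,0,0,-0.3,0,0,21,0,0,0,-0.3,0,0,22,0,0,0,-0.3,0,0,22,0,0,0,-0.3,0,0,20,0,0,0,-0.3,0,0,10,0,0,0,-0.3,0,0,4,0,0,0,-0.3],
)

```text
t: 28.32
ee_pos: [0.5372, 0.2708, 0.0336]
ee_rot: [-3.139, 0.001, 1.575]
ft_force: [-1.2, 0.5, -0.6]
grip_width: 0.65
```

Emit:
move_arm(
  motion=[0,0,3,0,0,0,-0.3,0,0,5,0,0,0,-0.3,0,0,5,0,0,0,-0.3,0,0,5,0,0,0,-0.3,0,0,4,0,0,0,-0.3,0,0,3,0,0,0,-0.3,0,0,2,0,0,0,-0.3,0,0,1,0,0,0,-0.3,0,0,1,0,0,0,-0.3,0,0,0,0,0,0,-0.3],
)

```text
t: 29.15
ee_pos: [0.5384, 0.2717, 0.0059]
ee_rot: [3.142, -0.0, 1.576]
ft_force: [0.2, -0.4, 0.0]
grip_width: 0.649
```

Emit:
move_arm(
  motion=[0,0,0,0,0,0,1,0,0,0,0,0,0,1,0,0,0,0,0,0,1,0,0,0,0,0,0,1,0,0,0,0,0,0,1,0,0,0,0,0,0,1,0,0,0,0,0,0,1,0,0,0,0,0,0,1,0,0,0,0,0,0,1,0,0,0,0,0,0,1],
  force=45,
)

```text
t: 29.98
ee_pos: [0.5381, 0.2717, 0.0061]
ee_rot: [-3.141, -0.0, 1.576]
ft_force: [-1.4, 0.3, 2.4]
grip_width: 0.462
```

Run:
```python
from seq import *
o=get_obs();print(o['ee_pos'],o['ee_rot'],o['grip_width'],o['ft_force'])
p,d=capture("top")
r=masks_of("top","key_pad")[0]; P=cloud("top",d,r['mask']); print([np.round(x,1) for x in cv2.minAreaRect(P[:,:2].astype(np.float32)*1000)])
# sharper: green mask
g=(p[...,1].astype(int)>p[...,0]+50)&(p[...,1].astype(int)>p[...,2]+50); g[:,:350]=0;g[:,460:]=0
m,T=cam('top');v,u=np.nonzero(g);Q=atz(m,T,u,v,.003);print(len(Q),Q.mean(0).round(4),[np.round(x,1) for x in cv2.minAreaRect(Q[:,:2].astype(np.float32)*1000)])
c=Q[:,:2]-Q[:,:2].mean(0);w,V=np.linalg.eigh(c.T@c);print('angle',np.degrees(np.arctan2(*V[::-1,1])))
```

```text
[0.53805093 0.27166144 0.00608785] [-3.14114001e+00 -9.27387135e-05  1.57576497e+00] 0.4624280195207476 [-1.40241939  0.30389449  2.43956363]
[array([ 524.6, -280.3]), array([160. ,  98.5]), np.float64(6.7)]
2668 [ 0.6472 -0.2413  0.003 ] [array([ 785.5, -224. ]), array([295.4, 738.3]), np.float64(85.7)]
angle -162.52807591451963
```

Run:
```python
from seq import *
c=seq((.5381,.2717,.006,1.576),[(.5381,.2717,.190,1.576,12,1),(.5243,-.2805,.190,.120,24,1),(None,0,0,0,4,1),(.5243,-.2805,.035,.12,10,1),])
```

```text
[0, 0, -6, 0, 0, 0, 1, 0, 0, -12, 0, 0, 0, 1, 0, 0, -19, 0, 0, 0, 1, 0, 0, -18, 0, 0, 0, 1, 0, 0, -19, 0, 0, 0, 1, 0, 0, -18, 0, 0, 0, 1, 0, 0, -18, 0, 0, 0, 1, 0, 0, -19, 0, 0, 0, 1, 0, 0, -18, 0, 0, 0, 1, 0, 0, -19, 0, 0, 0, 1] 10
[0, 0, -12, 0, 0, 0, 1, 0, 0, -6, 0, 0, 0, 1, -8, 0, 0, 0, 0, 0.022, 1, -17, 0, 0, 0, 0, 0.044, 1, -25, 1, 0, 0, 0, 0.066, 1, -25, 2, 0, 0, 0, 0.067, 1, -25, 4, 0, 0, 0, 0.066, 1, -24, 6, 0, 0, 0, 0.066, 1, -24, 8, 0, 0, 0, 0.066, 1, -24, 9, 0, 0, 0, 0.066, 1] 10
[-23, 10, 0, 0, 0, 0.066, 1, -22, 12, 0, 0, 0, 0.067, 1, -21, 14, 0, 0, 0, 0.066, 1, -20, 14, 0, 0, 0, 0.066, 1, -19, 17, 0, 0, 0, 0.066, 1, -18, 17, 0, 0, 0, 0.066, 1, -17, 19, 0, 0, 0, 0.067, 1, -16, 19, 0, 0, 0, 0.066, 1, -14, 21, 0, 0, 0, 0.066, 1, -13, 21, 0, 0, 0, 0.066, 1] 10
[-12, 23, 0, 0, 0, 0.066, 1, -10, 23, 0, 0, 0, 0.066, 1, -8, 23, 0, 0, 0, 0.067, 1, -7, 24, 0, 0, 0, 0.066, 1, -4, 17, 0, 0, 0, 0.044, 1, -1, 8, 0, 0, 0, 0.022, 1, 0, 0, 0, 0, 0, 0, 1, 0, 0, 0, 0, 0, 0, 1, 0, 0, 0, 0, 0, 0, 1, 0, 0, 0, 0, 0, 0, 1] 10
[0, 0, 6, 0, 0, 0, 1, 0, 0, 13, 0, 0, 0, 1, 0, 0, 20, 0, 0, 0, 1, 0, 0, 19, 0, 0, 0, 1, 0, 0, 20, 0, 0, 0, 1, 0, 0, 19, 0, 0, 0, 1, 0, 0, 19, 0, 0, 0, 1, 0, 0, 20, 0, 0, 0, 1, 0, 0, 13, 0, 0, 0, 1, 0, 0, 6, 0, 0, 0, 1] 10
end [0.5244, -0.2804, 0.035, 0.12] 50
```

Emit:
move_arm(
  motion=[0,0,-6,0,0,0,1,0,0,-12,0,0,0,1,0,0,-19,0,0,0,1,0,0,-18,0,0,0,1,0,0,-19,0,0,0,1,0,0,-18,0,0,0,1,0,0,-18,0,0,0,1,0,0,-19,0,0,0,1,0,0,-18,0,0,0,1,0,0,-19,0,0,0,1],
)

```text
t: 30.92
ee_pos: [0.5382, 0.2713, 0.172]
ee_rot: [-3.141, 0.001, 1.576]
ft_force: [1.0, 0.6, -4.2]
grip_width: 0.462
```

Emit:
move_arm(
  motion=[0,0,-12,0,0,0,1,0,0,-6,0,0,0,1,-8,0,0,0,0,0.022,1,-17,0,0,0,0,0.044,1,-25,1,0,0,0,0.066,1,-25,2,0,0,0,0.067,1,-25,4,0,0,0,0.066,1,-24,6,0,0,0,0.066,1,-24,8,0,0,0,0.066,1,-24,9,0,0,0,0.066,1],
)

```text
t: 31.75
ee_pos: [0.5331, 0.0937, 0.1883]
ee_rot: [-3.14, 0.002, 1.109]
ft_force: [0.9, 0.0, -4.0]
grip_width: 0.462
```

Emit:
move_arm(
  motion=[-23,10,0,0,0,0.066,1,-22,12,0,0,0,0.067,1,-21,14,0,0,0,0.066,1,-20,14,0,0,0,0.066,1,-19,17,0,0,0,0.066,1,-18,17,0,0,0,0.066,1,-17,19,0,0,0,0.067,1,-16,19,0,0,0,0.066,1,-14,21,0,0,0,0.066,1,-13,21,0,0,0,0.066,1],
)

```text
t: 32.58
ee_pos: [0.5265, -0.1562, 0.1883]
ee_rot: [-3.14, 0.002, 0.446]
ft_force: [1.2, 0.3, -3.9]
grip_width: 0.465
```

Emit:
move_arm(
  motion=[-12,23,0,0,0,0.066,1,-10,23,0,0,0,0.066,1,-8,23,0,0,0,0.067,1,-7,24,0,0,0,0.066,1,-4,17,0,0,0,0.044,1,-1,8,0,0,0,0.022,1,0,0,0,0,0,0,1,0,0,0,0,0,0,1,0,0,0,0,0,0,1,0,0,0,0,0,0,1],
)

```text
t: 33.42
ee_pos: [0.5244, -0.279, 0.1898]
ee_rot: [-3.141, 0.0, 0.121]
ft_force: [0.4, -0.5, -3.1]
grip_width: 0.462
```

Run:
```python
from h import *
o=get_obs();print(o['ee_pos'],o['ee_rot'],o['grip_width'])
p,d=capture("wrist");cv2.imwrite("pics/wrist5.png",p[:,:,::-1])
p,d=capture("scene");cv2.imwrite("pics/scene5.png",p[60:260,160:460,::-1].repeat(2,0).repeat(2,1))
```

```text
[ 0.52442192 -0.27899651  0.18976717] [-3.14052368e+00  2.97291477e-04  1.21357098e-01] 0.461615878148728
```

View pics/wrist5.png

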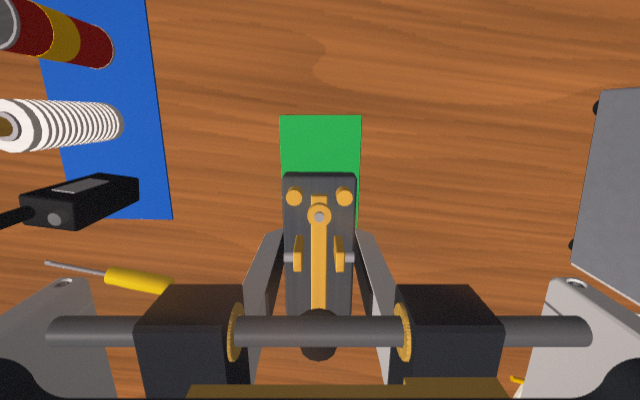

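View pics/scene5.png

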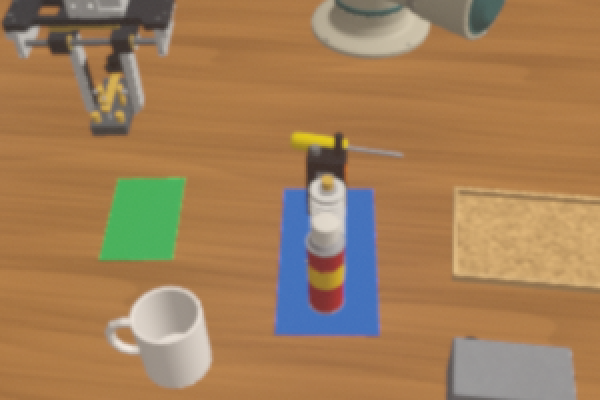

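Emit:
move_arm(
  motion=[0,0,6,0,0,0,1,0,0,13,0,0,0,1,0,0,20,0,0,0,1,0,0,19,0,0,0,1,0,0,20,0,0,0,1,0,0,19,0,0,0,1,0,0,19,0,0,0,1,0,0,20,0,0,0,1,0,0,13,0,0,0,1,0,0,6,0,0,0,1],
)

```text
t: 34.35
ee_pos: [0.5233, -0.2791, 0.0325]
ee_rot: [-3.139, 0.003, 0.12]
ft_force: [0.2, -0.3, -3.6]
grip_width: 0.466
```

Emit:
move_arm(
  motion=[0,0,3,0,0,0,1,0,0,4,0,0,0,1,0,0,5,0,0,0,1,0,0,5,0,0,0,1,0,0,5,0,0,0,1,0,0,3,0,0,0,1,0,0,2,0,0,0,1,0,0,1.5,0,0,0,1,0,0,1,0,0,0,1,0,0,0,0,0,0,1],
)

```text
t: 35.18
ee_pos: [0.5245, -0.2804, 0.0053]
ee_rot: [-3.141, 0.0, 0.12]
ft_force: [-0.4, -0.0, -3.5]
grip_width: 0.464
```

Emit:
move_arm(
  motion=[0,0,0.6,0,0,0,1,0,0,0,0,0,0,1,0,0,0,0,0,0,-0.3,0,0,0,0,0,0,-0.3,0,0,0,0,0,0,-0.3,0,0,0,0,0,0,-0.3,0,0,-5,0,0,0,-0.3,0,0,-12,0,0,0,-0.3,0,0,-20,0,0,0,-0.3,0,0,-25,0,0,0,-0.3],
)

```text
t: 36.02
ee_pos: [0.5235, -0.2797, 0.0665]
ee_rot: [-3.139, 0.002, 0.12]
ft_force: [0.1, -0.9, -0.4]
grip_width: 0.65
```

Run:
```python
from seq import *
o=get_obs();print(o['ee_pos'],o['ee_rot'],o['grip_width'])
# cmd z: .0055-.0006+.062=.0669 ; go via -x, up, view pose: tool over (.42,-.29)
c=seq((.5244,-.2804,.0669,.12),[(.5244,-.2804,.23,.12,8,-.5),(.46,-.24,.23,.3,8,-.5),(None,0,0,0,4,-.5)])
```

```text
[ 0.52353996 -0.279737    0.06651469] [-3.13933331e+00  2.40383320e-03  1.19790867e-01] 0.6501522743846574
[0, 0, -9, 0, 0, 0, -0.5, 0, 0, -18, 0, 0, 0, -0.5, 0, 0, -27, 0, 0, 0, -0.5, 0, 0, -28, 0, 0, 0, -0.5, 0, 0, -27, 0, 0, 0, -0.5, 0, 0, -27, 0, 0, 0, -0.5, 0, 0, -18, 0, 0, 0, -0.5, 0, 0, -9, 0, 0, 0, -0.5, -3, -3, 0, 0, 0, -0.01, -0.5, -7, -5, 0, 0, 0, -0.02, -0.5] 10
[-9, -8, 0, 0, 0, -0.03, -0.5, -10, -9, 0, 0, 0, -0.03, -0.5, -9, -9, 0, 0, 0, -0.03, -0.5, -9, -9, 0, 0, 0, -0.03, -0.5, -5, -6, 0, 0, 0, -0.02, -0.5, -3, -3, 0, 0, 0, -0.01, -0.5, 0, 0, 0, 0, 0, 0, -0.5, 0, 0, 0, 0, 0, 0, -0.5, 0, 0, 0, 0, 0, 0, -0.5, 0, 0, 0, 0, 0, 0, -0.5] 10
end [0.4602, -0.2401, 0.2299, 0.3] 20
```

Emit:
move_arm(
  motion=[0,0,-9,0,0,0,-0.5,0,0,-18,0,0,0,-0.5,0,0,-27,0,0,0,-0.5,0,0,-28,0,0,0,-0.5,0,0,-27,0,0,0,-0.5,0,0,-27,0,0,0,-0.5,0,0,-18,0,0,0,-0.5,0,0,-9,0,0,0,-0.5,-3,-3,0,0,0,-0.01,-0.5,-7,-5,0,0,0,-0.02,-0.5],
)

```text
t: 36.85
ee_pos: [0.5136, -0.2736, 0.2289]
ee_rot: [-3.141, 0.0, 0.151]
ft_force: [-1.5, 0.4, 0.2]
grip_width: 0.752
```

Emit:
move_arm(
  motion=[-9,-8,0,0,0,-0.03,-0.5,-10,-9,0,0,0,-0.03,-0.5,-9,-9,0,0,0,-0.03,-0.5,-9,-9,0,0,0,-0.03,-0.5,-5,-6,0,0,0,-0.02,-0.5,-3,-3,0,0,0,-0.01,-0.5,0,0,0,0,0,0,-0.5,0,0,0,0,0,0,-0.5,0,0,0,0,0,0,-0.5,0,0,0,0,0,0,-0.5],
)

```text
t: 37.68
ee_pos: [0.4608, -0.2405, 0.2296]
ee_rot: [-3.142, -0.0, 0.3]
ft_force: [-0.3, 0.8, 0.6]
grip_width: 0.749
```

Run:
```python
from fit import *
o=get_obs();print(o['ee_pos'],o['ee_rot'])
p,d=capture("wrist");cv2.imwrite("pics/wrist6.png",p[:,:,::-1])
w=(.4,.65,-.36,-.2)
Q=fit('wrist',d,o,w,(.0165,.07));rep('key',Q)
rep('base',fit('wrist',d,o,w,(.0165,.024)))
rep('knob',fit('wrist',d,o,w,(.05,.07)))
g=(p[...,1].astype(int)>p[...,0]+50)&(p[...,1].astype(int)>p[...,2]+50)
g=cv2.morphologyEx(g.astype(np.uint8),cv2.MORPH_OPEN,np.ones((3,3)))
m,T=cam('wrist',o);v,u=np.nonzero(g);G=atz(m,T,u,v,.003);G=G[(G[:,0]>.4)&(G[:,0]<.65)&(abs(G[:,1]+.28)<.08)]
print('pad',[np.round(x,1) for x in cv2.minAreaRect(G[:,:2].astype(np.float32)*1000)])
```

```text
[ 0.46084572 -0.24045631  0.22960569] [-3.14153669e+00 -8.82133735e-05  2.99663821e-01]
key 2640 z 0.0205 mean [ 523.8 -278.2] circ [array([ 522.8, -280.1]), np.float64(52.8)] rect [array([ 521. , -280.2]), array([102.1,  44.3]), np.float64(6.4)]
base 1512 z 0.0196 mean [ 528.2 -276.8] circ [array([ 524., -280.]), np.float64(51.6)] rect [array([ 524.1, -279.8]), array([95.8, 44.3]), np.float64(6.4)]
knob 207 z 0.0539 mean [ 486.8 -283.9] circ [array([ 517.5, -279.4]), np.float64(42.6)] rect [array([ 517. , -277.2]), array([84.4, 19. ]), np.float64(12.3)]
pad [array([ 523.9, -280.1]), array([159.2,  99.6]), np.float64(7.0)]
```

View pics/wrist6.png

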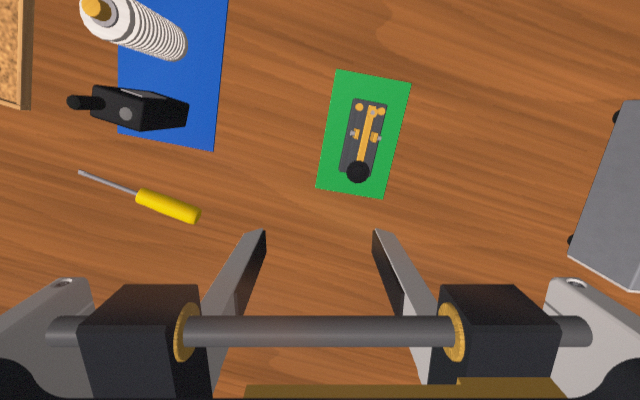

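Run:
```python
from seq import *
c=seq((.4605,-.2402,.2299,.3),[(.56,-.08,.32,1.5708,17,-.5),(None,0,0,0,3,-.5)])
```

```text
[3, -3, -2, 0, 0, -0.028, -0.5, 7, -5, -4, 0, 0, -0.057, -0.5, 10, -7, -6, 0, 0, -0.084, -0.5, 11, -7, -6, 0, 0, -0.085, -0.5, 11, -6, -6, 0, 0, -0.085, -0.5, 12, -4, -6, 0, 0, -0.085, -0.5, 12, -4, -6, 0, 0, -0.084, -0.5, 12, -3, -6, 0, 0, -0.085, -0.5, 12, -1, -6, 0, 0, -0.085, -0.5, 13, -1, -6, 0, 0, -0.084, -0.5] 10
[12, 1, -6, 0, 0, -0.085, -0.5, 13, 2, -6, 0, 0, -0.085, -0.5, 12, 2, -6, 0, 0, -0.085, -0.5, 12, 4, -6, 0, 0, -0.084, -0.5, 12, 5, -6, 0, 0, -0.085, -0.5, 7, 4, -4, 0, 0, -0.057, -0.5, 4, 2, -2, 0, 0, -0.028, -0.5, 0, 0, 0, 0, 0, 0, -0.5, 0, 0, 0, 0, 0, 0, -0.5, 0, 0, 0, 0, 0, 0, -0.5] 10
end [0.5602, -0.0799, 0.3199, 1.571] 20
```

Emit:
move_arm(
  motion=[3,-3,-2,0,0,-0.028,-0.5,7,-5,-4,0,0,-0.057,-0.5,10,-7,-6,0,0,-0.084,-0.5,11,-7,-6,0,0,-0.085,-0.5,11,-6,-6,0,0,-0.085,-0.5,12,-4,-6,0,0,-0.085,-0.5,12,-4,-6,0,0,-0.084,-0.5,12,-3,-6,0,0,-0.085,-0.5,12,-1,-6,0,0,-0.085,-0.5,13,-1,-6,0,0,-0.084,-0.5],
)

```text
t: 38.57
ee_pos: [0.5205, -0.143, 0.2842]
ee_rot: [3.141, -0.0, 1.067]
ft_force: [0.3, -0.3, 0.6]
grip_width: 0.746
```

Emit:
move_arm(
  motion=[12,1,-6,0,0,-0.085,-0.5,13,2,-6,0,0,-0.085,-0.5,12,2,-6,0,0,-0.085,-0.5,12,4,-6,0,0,-0.084,-0.5,12,5,-6,0,0,-0.085,-0.5,7,4,-4,0,0,-0.057,-0.5,4,2,-2,0,0,-0.028,-0.5,0,0,0,0,0,0,-0.5,0,0,0,0,0,0,-0.5,0,0,0,0,0,0,-0.5],
)

```text
t: 39.4
ee_pos: [0.5597, -0.0801, 0.3195]
ee_rot: [-3.141, 0.0, 1.57]
ft_force: [1.1, -0.2, -0.1]
grip_width: 0.75
```

Run:
```python
from fit import *
capture("top")
o=get_obs();print(o['t'],o['ee_pos'],o['ee_rot'])
p,d=capture("wrist");cv2.imwrite("pics/wrist7.png",p[:,:,::-1])
rep('can cap',fit('wrist',d,o,(.61,.69,-.06,.05),(.142,.16)))
rep('sock',fit('wrist',d,o,(.54,.6,-.06,.05),(.131,.145)))
rep('dum top',fit('wrist',d,o,(.54,.6,-.06,.05),(.119,.124)))
rep('radio',fit('wrist',d,o,(.45,.52,-.06,.02),(.106,.1115)))
rep('antenna',fit('wrist',d,o,(.45,.52,-.06,.02),(.134,.15)))
```

```text
39.45 [ 0.55969571 -0.08022069  0.31950918] [-3.14083889e+00 -3.71490578e-05  1.56981402e+00]
can cap 604 z 0.1487 mean [643.8  -7.8] circ [array([644.6,  -7.9]), np.float64(15.9)] rect [array([644.2,  -8.1]), array([30.5, 30.4]), np.float64(67.6)]
sock 133 z 0.1378 mean [563.8 -14.6] circ [array([563.8, -14.8]), np.float64(7.7)] rect [array([563.7, -14.7]), array([14.2, 14.2]), np.float64(46.0)]
dum top 705 z 0.1218 mean [563.8 -14.3] circ [array([563.9, -14.9]), np.float64(21.7)] rect [array([563.8, -14.7]), array([42.6, 42.7]), np.float64(13.9)]
radio 736 z 0.1083 mean [485.4 -25.3] circ [array([484.7, -24.9]), np.float64(28.7)] rect [array([484. , -24.9]), array([51.3, 32.2]), np.float64(89.9)]
antenna 101 z 0.1415 mean [484.8  -9. ] circ [array([484.5,  -8.9]), np.float64(6.4)] rect [array([484.6,  -9.3]), array([11.5, 12. ]), np.float64(89.7)]
```

View pics/wrist7.png

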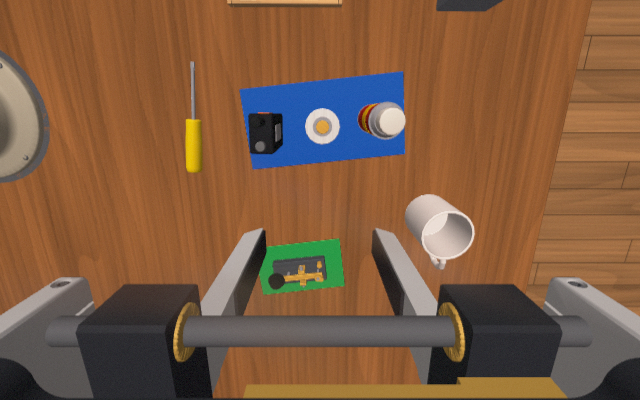

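Run:
```python
from fit import *; import pickle
o=get_obs();p,d=capture("wrist");pickle.dump(dict(o=o,p=p,d=d),open('s2.pkl','wb'))
def edges(c,d,o,w,z=(.1065,.1115)):
    Q=fit(c,d,o,w,z);y0=(w[2]+w[3])/2
    b=[]
    for y in np.arange(w[2],w[3],.003):
        x=Q[abs(Q[:,1]-y)<.002,0]
        if len(x)>15:b.append((y,x.min(),x.max()))
    b=np.array(b)[1:-1];print((b*1000).round(1).T.tolist(),[np.polyfit(b[:,0],b[:,i],1)[0].round(4) for i in(1,2)])
edges('wrist',d,o,(.45,.53,-.06,.01))
S=pickle.load(open('s1.pkl','rb'));edges('wrist',S['d'],S['o'],(.45,.53,.303,.37))
```

```text
[[-48.0, -45.0, -42.0, -39.0, -36.0, -33.0, -30.0, -27.0, -24.0, -21.0, -18.0, -15.0, -12.0, -9.0, -6.0, -3.0], [468.4, 468.5, 468.7, 468.9, 469.5, 468.0, 468.3, 468.5, 468.6, 468.9, 469.1, 469.1, 469.6, 469.7, 468.6, 468.8], [499.2, 499.2, 499.3, 499.5, 499.6, 499.6, 499.8, 499.9, 500.1, 499.1, 499.3, 499.4, 499.3, 499.4, 499.7, 499.9]] [np.float64(0.0148), np.float64(0.0064)]
[[309.0, 312.0, 315.0, 318.0, 321.0, 324.0, 327.0, 330.0, 333.0, 336.0, 339.0, 342.0, 345.0, 348.0, 351.0, 354.0], [463.1, 463.2, 463.3, 463.3, 463.5, 463.6, 463.7, 463.7, 463.9, 463.8, 463.9, 464.1, 464.2, 464.4, 464.3, 464.4], [493.8, 493.8, 493.9, 493.8, 493.9, 493.9, 493.9, 493.9, 493.9, 494.0, 495.2, 495.2, 495.2, 495.2, 495.2, 495.2]] [np.float64(0.0295), np.float64(0.0408)]
```

Run:
```python
from fit import *; import pickle
for f,yc,xc in(('s1.pkl',.332,.479),('s2.pkl',-.025,.4845)):
    S=pickle.load(open(f,'rb'));m,T=cam('wrist',S['o']);g=S['p'].astype(float).sum(2)
    zt=.109
    pts=[]
    for y in np.arange(yc-.022,yc+.0221,.002):
        u,v=proj(m,T,[xc-.016,y,zt]); r=int(round(v))
        cols=np.arange(int(u)-6,int(u)+7); prof=g[r,cols]
        hi=np.median(prof[:3]);lo=np.median(prof[-3:]);t=(hi+lo)/2
        k=np.nonzero((prof[:-1]>=t)&(prof[1:]<t))[0]
        if len(k): k=k[-1];pts.append(atz(m,T,np.array(cols[k]+(prof[k]-t)/(prof[k]-prof[k+1])),np.array(float(r)),zt))
    P=np.array(pts);c=np.polyfit(P[:,1],P[:,0],1);res=P[:,0]-np.polyval(c,P[:,1])
    ok=abs(res)<2*res.std();c=np.polyfit(P[ok,1],P[ok,0],1)
    print(f,len(P),'slope',c[0].round(4),'x at yc',(np.polyval(c,yc)*1000+16).round(2),'std',res.std()*1000)
    print((P[:,0]*1000).round(1).tolist())
```

```text
s1.pkl 23 slope 0.019 x at yc 479.27 std 0.15460282782445445
[462.9, 462.9, 462.8, 463.0, 462.9, 462.8, 462.9, 463.1, 463.3, 463.2, 463.3, 463.4, 463.5, 463.6, 463.5, 463.5, 463.5, 463.4, 463.5, 463.5, 463.2, 463.4, 463.6]
s2.pkl 23 slope 0.0164 x at yc 484.66 std 0.1455383688877073
[468.1, 468.5, 468.5, 468.4, 468.6, 468.2, 468.5, 468.5, 468.5, 468.5, 468.6, 468.7, 468.6, 468.9, 469.0, 468.8, 469.0, 469.0, 468.6, 468.7, 469.0, 469.1, 468.9]
```

```bash
sed -i 's/-e\[2\]\],dec)/-e[2]],1 if i==N-1 else dec)/' plan.py
python3 - <<'E'
from seq import *
y=1.5708
c=seq((.5602,-.0799,.3199,1.571),[(.6446,-.0076,.225,y,9,-.5),(None,0,0,0,1,-.5),(.6446,-.0076,.0695,y,10,-.5),(None,0,0,0,2,-.5),(None,0,0,0,8,1),
(.6446,-.0076,.230,y,10,1),(.4812,.2180,.230,y,17,1),(None,0,0,0,3,1),(.4812,.2180,.085,y,10,1),(.4812,.2180,.0715,y,7,1),(None,0,0,0,3,1)])
E
```

```text
[3, 4, 5, 0, 0, 0, -0.5, 7, 8, 9, 0, 0, 0, -0.5, 11, 12, 13, 0, 0, 0, -0.5, 10, 12, 14, 0, 0, 0, -0.5, 10, 12, 13, 0, 0, 0, -0.5, 11, 12, 14, 0, 0, 0, -0.5, 10, 12, 13, 0, 0, 0, -0.5, 7, 8, 9, 0, 0, 0, -0.5, 3.3, 4.4, 4.9, 0, 0, 0, -0.5, 0, 0, 0, 0, 0, 0, -0.5] 10
[0, 0, 6, 0, 0, 0, -0.5, 0, 0, 13, 0, 0, 0, -0.5, 0, 0, 20, 0, 0, 0, -0.5, 0, 0, 19, 0, 0, 0, -0.5, 0, 0, 20, 0, 0, 0, -0.5, 0, 0, 19, 0, 0, 0, -0.5, 0, 0, 20, 0, 0, 0, -0.5, 0, 0, 19, 0, 0, 0, -0.5, 0, 0, 13, 0, 0, 0, -0.5, 0, 0, 6.5, 0, 0, 0, -0.5] 10
[0, 0, 0, 0, 0, 0, -0.5, 0, 0, 0, 0, 0, 0, -0.5, 0, 0, 0, 0, 0, 0, 1, 0, 0, 0, 0, 0, 0, 1, 0, 0, 0, 0, 0, 0, 1, 0, 0, 0, 0, 0, 0, 1, 0, 0, 0, 0, 0, 0, 1, 0, 0, 0, 0, 0, 0, 1, 0, 0, 0, 0, 0, 0, 1, 0, 0, 0, 0, 0, 0, 1] 10
[0, 0, -7, 0, 0, 0, 1, 0, 0, -13, 0, 0, 0, 1, 0, 0, -20, 0, 0, 0, 1, 0, 0, -20, 0, 0, 0, 1, 0, 0, -20, 0, 0, 0, 1, 0, 0, -20, 0, 0, 0, 1, 0, 0, -20, 0, 0, 0, 1, 0, 0, -20, 0, 0, 0, 1, 0, 0, -14, 0, 0, 0, 1, 0, 0, -6.5, 0, 0, 0, 1] 10
[5, -4, 0, 0, 0, 0, 1, 10, -7, 0, 0, 0, 0, 1, 15, -11, 0, 0, 0, 0, 1, 15, -11, 0, 0, 0, 0, 1, 15, -11, 0, 0, 0, 0, 1, 15, -10, 0, 0, 0, 0, 1, 15, -11, 0, 0, 0, 0, 1, 15, -11, 0, 0, 0, 0, 1, 15, -11, 0, 0, 0, 0, 1, 15, -11, 0, 0, 0, 0, 1] 10
[15, -11, 0, 0, 0, 0, 1, 15, -11, 0, 0, 0, 0, 1, 15, -11, 0, 0, 0, 0, 1, 16, -11, 0, 0, 0, 0, 1, 15, -10, 0, 0, 0, 0, 1, 10, -8, 0, 0, 0, 0, 1, 4.6, -3.3, 0, 0, 0, 0, 1, 0, 0, 0, 0, 0, 0, 1, 0, 0, 0, 0, 0, 0, 1, 0, 0, 0, 0, 0, 0, 1] 10
[0, 0, 6, 0, 0, 0, 1, 0, 0, 12, 0, 0, 0, 1, 0, 0, 18, 0, 0, 0, 1, 0, 0, 18, 0, 0, 0, 1, 0, 0, 18, 0, 0, 0, 1, 0, 0, 19, 0, 0, 0, 1, 0, 0, 18, 0, 0, 0, 1, 0, 0, 18, 0, 0, 0, 1, 0, 0, 12, 0, 0, 0, 1, 0, 0, 6, 0, 0, 0, 1] 10
[0, 0, 1, 0, 0, 0, 1, 0, 0, 2, 0, 0, 0, 1, 0, 0, 2, 0, 0, 0, 1, 0, 0, 3, 0, 0, 0, 1, 0, 0, 3, 0, 0, 0, 1, 0, 0, 2, 0, 0, 0, 1, 0, 0, 0.5, 0, 0, 0, 1, 0, 0, 0, 0, 0, 0, 1, 0, 0, 0, 0, 0, 0, 1, 0, 0, 0, 0, 0, 0, 1] 10
end [0.4812, 0.218, 0.0715, 1.571] 80
```

Emit:
move_arm(
  motion=[3,4,5,0,0,0,-0.5,7,8,9,0,0,0,-0.5,11,12,13,0,0,0,-0.5,10,12,14,0,0,0,-0.5,10,12,13,0,0,0,-0.5,11,12,14,0,0,0,-0.5,10,12,13,0,0,0,-0.5,7,8,9,0,0,0,-0.5,3.3,4.4,4.9,0,0,0,-0.5,0,0,0,0,0,0,-0.5],
  force=25,
)

```text
t: 40.38
ee_pos: [0.6448, -0.0064, 0.2228]
ee_rot: [-3.139, -0.0, 1.572]
ft_force: [-1.0, -0.1, 0.3]
grip_width: 0.751
```

Emit:
move_arm(
  motion=[0,0,6,0,0,0,-0.5,0,0,13,0,0,0,-0.5,0,0,20,0,0,0,-0.5,0,0,19,0,0,0,-0.5,0,0,20,0,0,0,-0.5,0,0,19,0,0,0,-0.5,0,0,20,0,0,0,-0.5,0,0,19,0,0,0,-0.5,0,0,13,0,0,0,-0.5,0,0,6.5,0,0,0,-0.5],
)

```text
t: 41.22
ee_pos: [0.6433, -0.0083, 0.0683]
ee_rot: [-3.14, 0.0, 1.57]
ft_force: [-0.8, 0.0, 0.1]
grip_width: 0.749
```

Emit:
move_arm(
  motion=[0,0,0,0,0,0,-0.5,0,0,0,0,0,0,-0.5,0,0,0,0,0,0,1,0,0,0,0,0,0,1,0,0,0,0,0,0,1,0,0,0,0,0,0,1,0,0,0,0,0,0,1,0,0,0,0,0,0,1,0,0,0,0,0,0,1,0,0,0,0,0,0,1],
)

```text
t: 42.05
ee_pos: [0.6449, -0.0075, 0.0701]
ee_rot: [3.141, 0.0, 1.571]
ft_force: [-0.7, -0.7, 4.9]
grip_width: 0.476
```

Emit:
move_arm(
  motion=[0,0,-7,0,0,0,1,0,0,-13,0,0,0,1,0,0,-20,0,0,0,1,0,0,-20,0,0,0,1,0,0,-20,0,0,0,1,0,0,-20,0,0,0,1,0,0,-20,0,0,0,1,0,0,-20,0,0,0,1,0,0,-14,0,0,0,1,0,0,-6.5,0,0,0,1],
)

```text
t: 42.88
ee_pos: [0.6451, -0.0076, 0.2319]
ee_rot: [3.139, 0.0, 1.571]
ft_force: [0.1, -0.1, -1.8]
grip_width: 0.477
```

Emit:
move_arm(
  motion=[5,-4,0,0,0,0,1,10,-7,0,0,0,0,1,15,-11,0,0,0,0,1,15,-11,0,0,0,0,1,15,-11,0,0,0,0,1,15,-10,0,0,0,0,1,15,-11,0,0,0,0,1,15,-11,0,0,0,0,1,15,-11,0,0,0,0,1,15,-11,0,0,0,0,1],
)

```text
t: 43.72
ee_pos: [0.5447, 0.1292, 0.2298]
ee_rot: [-3.141, -0.0, 1.572]
ft_force: [0.3, 0.6, -1.3]
grip_width: 0.476
```

Emit:
move_arm(
  motion=[15,-11,0,0,0,0,1,15,-11,0,0,0,0,1,15,-11,0,0,0,0,1,16,-11,0,0,0,0,1,15,-10,0,0,0,0,1,10,-8,0,0,0,0,1,4.6,-3.3,0,0,0,0,1,0,0,0,0,0,0,1,0,0,0,0,0,0,1,0,0,0,0,0,0,1],
)

```text
t: 44.55
ee_pos: [0.4816, 0.2176, 0.2299]
ee_rot: [3.141, 0.001, 1.57]
ft_force: [0.4, -0.3, -1.3]
grip_width: 0.475
```

Emit:
move_arm(
  motion=[0,0,6,0,0,0,1,0,0,12,0,0,0,1,0,0,18,0,0,0,1,0,0,18,0,0,0,1,0,0,18,0,0,0,1,0,0,19,0,0,0,1,0,0,18,0,0,0,1,0,0,18,0,0,0,1,0,0,12,0,0,0,1,0,0,6,0,0,0,1],
)

```text
t: 45.38
ee_pos: [0.4803, 0.2169, 0.0827]
ee_rot: [-3.138, 0.001, 1.57]
ft_force: [1.0, 0.0, -1.9]
grip_width: 0.476
```

Emit:
move_arm(
  motion=[0,0,1,0,0,0,1,0,0,2,0,0,0,1,0,0,2,0,0,0,1,0,0,3,0,0,0,1,0,0,3,0,0,0,1,0,0,2,0,0,0,1,0,0,0.5,0,0,0,1,0,0,0,0,0,0,1,0,0,0,0,0,0,1,0,0,0,0,0,0,1],
)

```text
t: 46.22
ee_pos: [0.4813, 0.2182, 0.0716]
ee_rot: [3.141, -0.0, 1.571]
ft_force: [0.2, 0.1, -2.7]
grip_width: 0.478
```

Emit:
move_arm(
  motion=[0,0,0.6,0,0,0,1,0,0,0,0,0,0,1,0,0,0,0,0,0,1,0,0,0,0,0,0,-0.5,0,0,0,0,0,0,-0.5,0,0,0,0,0,0,-0.5,0,0,0,0,0,0,-0.5,0,0,-8,0,0,0,-0.5,0,0,-16,0,0,0,-0.5,0,0,-24,0,0,0,-0.5],
)

```text
t: 47.05
ee_pos: [0.4797, 0.2176, 0.1181]
ee_rot: [-3.137, 0.001, 1.571]
ft_force: [-0.2, -0.1, 0.2]
grip_width: 0.75
```

Run:
```python
from seq import *
y=1.5708
c=seq((.4812,.2180,.1189,1.571),[(.4812,.218,.225,y,7,-.5),(.5638,-.0144,.225,y,13,-.5),(.5638,-.0144,.0695,y,10,-.5),(None,0,0,0,2,-.5),(None,0,0,0,8,1),
(.5638,-.0144,.230,y,10,1),(.4780,.2751,.230,y,17,1),(None,0,0,0,3,1),(.4780,.2751,.085,y,10,1),(.4780,.2751,.0715,y,7,1),(None,0,0,0,3,1)])
```

```text
[0, 0, -7, 0, 0, 0, -0.5, 0, 0, -14, 0, 0, 0, -0.5, 0, 0, -21, 0, 0, 0, -0.5, 0, 0, -22, 0, 0, 0, -0.5, 0, 0, -21, 0, 0, 0, -0.5, 0, 0, -14, 0, 0, 0, -0.5, 0, 0, -7.1, 0, 0, 0, -0.5, -7, 3, 0, 0, 0, 0, -0.5, -14, 5, 0, 0, 0, 0, -0.5, -21, 7, 0, 0, 0, 0, -0.5] 10
[-21, 8, 0, 0, 0, 0, -0.5, -22, 7, 0, 0, 0, 0, -0.5, -21, 8, 0, 0, 0, 0, -0.5, -21, 7, 0, 0, 0, 0, -0.5, -21, 8, 0, 0, 0, 0, -0.5, -21, 7, 0, 0, 0, 0, -0.5, -21, 8, 0, 0, 0, 0, -0.5, -21, 7, 0, 0, 0, 0, -0.5, -14, 5, 0, 0, 0, 0, -0.5, -7.4, 2.6, 0, 0, 0, 0, -0.5] 10
[0, 0, 6, 0, 0, 0, -0.5, 0, 0, 13, 0, 0, 0, -0.5, 0, 0, 20, 0, 0, 0, -0.5, 0, 0, 19, 0, 0, 0, -0.5, 0, 0, 20, 0, 0, 0, -0.5, 0, 0, 19, 0, 0, 0, -0.5, 0, 0, 20, 0, 0, 0, -0.5, 0, 0, 19, 0, 0, 0, -0.5, 0, 0, 13, 0, 0, 0, -0.5, 0, 0, 6.5, 0, 0, 0, -0.5] 10
[0, 0, 0, 0, 0, 0, -0.5, 0, 0, 0, 0, 0, 0, -0.5, 0, 0, 0, 0, 0, 0, 1, 0, 0, 0, 0, 0, 0, 1, 0, 0, 0, 0, 0, 0, 1, 0, 0, 0, 0, 0, 0, 1, 0, 0, 0, 0, 0, 0, 1, 0, 0, 0, 0, 0, 0, 1, 0, 0, 0, 0, 0, 0, 1, 0, 0, 0, 0, 0, 0, 1] 10
[0, 0, -7, 0, 0, 0, 1, 0, 0, -13, 0, 0, 0, 1, 0, 0, -20, 0, 0, 0, 1, 0, 0, -20, 0, 0, 0, 1, 0, 0
[... 377 characters left out ...]
6, 0, 0, 0, 0, 1, 19, -6, 0, 0, 0, 0, 1, 20, -6, 0, 0, 0, 0, 1, 19, -5, 0, 0, 0, 0, 1, 19, -6, 0, 0, 0, 0, 1, 13, -4, 0, 0, 0, 0, 1, 6.5, -1.8, 0, 0, 0, 0, 1, 0, 0, 0, 0, 0, 0, 1, 0, 0, 0, 0, 0, 0, 1, 0, 0, 0, 0, 0, 0, 1] 10
[0, 0, 6, 0, 0, 0, 1, 0, 0, 12, 0, 0, 0, 1, 0, 0, 18, 0, 0, 0, 1, 0, 0, 18, 0, 0, 0, 1, 0, 0, 19, 0, 0, 0, 1, 0, 0, 18, 0, 0, 0, 1, 0, 0, 18, 0, 0, 0, 1, 0, 0, 18, 0, 0, 0, 1, 0, 0, 12, 0, 0, 0, 1, 0, 0, 6, 0, 0, 0, 1] 10
[0, 0, 1, 0, 0, 0, 1, 0, 0, 2, 0, 0, 0, 1, 0, 0, 2, 0, 0, 0, 1, 0, 0, 3, 0, 0, 0, 1, 0, 0, 3, 0, 0, 0, 1, 0, 0, 2, 0, 0, 0, 1, 0, 0, 0.5, 0, 0, 0, 1, 0, 0, 0, 0, 0, 0, 1, 0, 0, 0, 0, 0, 0, 1, 0, 0, 0, 0, 0, 0, 1] 10
end [0.478, 0.2751, 0.0715, 1.571] 90
```

Emit:
move_arm(
  motion=[0,0,-7,0,0,0,-0.5,0,0,-14,0,0,0,-0.5,0,0,-21,0,0,0,-0.5,0,0,-22,0,0,0,-0.5,0,0,-21,0,0,0,-0.5,0,0,-14,0,0,0,-0.5,0,0,-7.1,0,0,0,-0.5,-7,3,0,0,0,0,-0.5,-14,5,0,0,0,0,-0.5,-21,7,0,0,0,0,-0.5],
)

```text
t: 47.88
ee_pos: [0.4955, 0.1761, 0.2239]
ee_rot: [-3.14, -0.0, 1.573]
ft_force: [0.4, 0.1, -0.5]
grip_width: 0.748
```

Emit:
move_arm(
  motion=[-21,8,0,0,0,0,-0.5,-22,7,0,0,0,0,-0.5,-21,8,0,0,0,0,-0.5,-21,7,0,0,0,0,-0.5,-21,8,0,0,0,0,-0.5,-21,7,0,0,0,0,-0.5,-21,8,0,0,0,0,-0.5,-21,7,0,0,0,0,-0.5,-14,5,0,0,0,0,-0.5,-7.4,2.6,0,0,0,0,-0.5],
)

```text
t: 48.72
ee_pos: [0.5638, -0.0165, 0.2236]
ee_rot: [-3.14, 0.0, 1.569]
ft_force: [0.4, 0.8, -0.3]
grip_width: 0.752
```

Emit:
move_arm(
  motion=[0,0,6,0,0,0,-0.5,0,0,13,0,0,0,-0.5,0,0,20,0,0,0,-0.5,0,0,19,0,0,0,-0.5,0,0,20,0,0,0,-0.5,0,0,19,0,0,0,-0.5,0,0,20,0,0,0,-0.5,0,0,19,0,0,0,-0.5,0,0,13,0,0,0,-0.5,0,0,6.5,0,0,0,-0.5],
)

```text
t: 49.55
ee_pos: [0.5615, -0.0128, 0.067]
ee_rot: [-3.137, -0.001, 1.572]
ft_force: [0.0, 0.3, -0.9]
grip_width: 0.752
```

Emit:
move_arm(
  motion=[0,0,0,0,0,0,-0.5,0,0,0,0,0,0,-0.5,0,0,0,0,0,0,1,0,0,0,0,0,0,1,0,0,0,0,0,0,1,0,0,0,0,0,0,1,0,0,0,0,0,0,1,0,0,0,0,0,0,1,0,0,0,0,0,0,1,0,0,0,0,0,0,1],
  force=30,
)

```text
t: 50.38
ee_pos: [0.5641, -0.0144, 0.07]
ee_rot: [3.141, 0.0, 1.571]
ft_force: [-1.1, 0.8, 4.1]
grip_width: 0.465
```

Emit:
move_arm(
  motion=[0,0,-7,0,0,0,1,0,0,-13,0,0,0,1,0,0,-20,0,0,0,1,0,0,-20,0,0,0,1,0,0,-20,0,0,0,1,0,0,-20,0,0,0,1,0,0,-20,0,0,0,1,0,0,-20,0,0,0,1,0,0,-14,0,0,0,1,0,0,-6.5,0,0,0,1],
)

```text
t: 51.22
ee_pos: [0.5643, -0.0144, 0.2316]
ee_rot: [3.139, 0.0, 1.571]
ft_force: [0.5, 1.0, -2.5]
grip_width: 0.464
```

Emit:
move_arm(
  motion=[6,-2,0,0,0,0,1,13,-4,0,0,0,0,1,20,-5,0,0,0,0,1,19,-6,0,0,0,0,1,19,-6,0,0,0,0,1,20,-6,0,0,0,0,1,19,-5,0,0,0,0,1,19,-6,0,0,0,0,1,19,-6,0,0,0,0,1,20,-5,0,0,0,0,1],
)

```text
t: 52.05
ee_pos: [0.5102, 0.1613, 0.2281]
ee_rot: [-3.137, 0.0, 1.571]
ft_force: [0.4, -0.5, -2.9]
grip_width: 0.464
```

Emit:
move_arm(
  motion=[19,-6,0,0,0,0,1,19,-6,0,0,0,0,1,20,-6,0,0,0,0,1,19,-5,0,0,0,0,1,19,-6,0,0,0,0,1,13,-4,0,0,0,0,1,6.5,-1.8,0,0,0,0,1,0,0,0,0,0,0,1,0,0,0,0,0,0,1,0,0,0,0,0,0,1],
)

```text
t: 52.88
ee_pos: [0.478, 0.2743, 0.2297]
ee_rot: [-3.141, 0.001, 1.57]
ft_force: [0.6, -0.6, -3.2]
grip_width: 0.464
```

Emit:
move_arm(
  motion=[0,0,6,0,0,0,1,0,0,12,0,0,0,1,0,0,18,0,0,0,1,0,0,18,0,0,0,1,0,0,19,0,0,0,1,0,0,18,0,0,0,1,0,0,18,0,0,0,1,0,0,18,0,0,0,1,0,0,12,0,0,0,1,0,0,6,0,0,0,1],
)

```text
t: 53.72
ee_pos: [0.477, 0.2737, 0.0828]
ee_rot: [-3.138, 0.002, 1.569]
ft_force: [-0.3, 0.5, -3.6]
grip_width: 0.462
```

Emit:
move_arm(
  motion=[0,0,1,0,0,0,1,0,0,2,0,0,0,1,0,0,2,0,0,0,1,0,0,3,0,0,0,1,0,0,3,0,0,0,1,0,0,2,0,0,0,1,0,0,0.5,0,0,0,1,0,0,0,0,0,0,1,0,0,0,0,0,0,1,0,0,0,0,0,0,1],
)

```text
t: 54.55
ee_pos: [0.4781, 0.2753, 0.0716]
ee_rot: [3.141, -0.0, 1.571]
ft_force: [-0.2, -0.6, -2.2]
grip_width: 0.466
```

Emit:
move_arm(
  motion=[0,0,0.6,0,0,0,1,0,0,0,0,0,0,1,0,0,0,0,0,0,1,0,0,0,0,0,0,-0.5,0,0,0,0,0,0,-0.5,0,0,0,0,0,0,-0.5,0,0,0,0,0,0,-0.5,0,0,-8,0,0,0,-0.5,0,0,-16,0,0,0,-0.5,0,0,-24,0,0,0,-0.5],
)

```text
t: 55.38
ee_pos: [0.4765, 0.2745, 0.1181]
ee_rot: [-3.138, 0.002, 1.571]
ft_force: [-0.0, -0.8, -0.7]
grip_width: 0.746
```

Run:
```python
from seq import *
y=1.551
print(get_obs()['ee_pos'],get_obs()['ee_rot'])
c=seq((.4780,.2751,.1189,1.571),[(.4780,.2751,.221,y,7,-.5),(.4847,-.0250,.221,y,17,-.5),(None,0,0,0,1,-.5),(.4847,-.0250,.065,y,10,-.5),(None,0,0,0,3,-.5),(None,0,0,0,8,1),(None,0,0,0,4,1),
(.4847,-.0250,.230,y,10,1),(.4793,.3321,.230,y,20,1),(None,0,0,0,3,1),(.4793,.3321,.080,y,10,1),(.4793,.3321,.0670,y,7,1),(None,0,0,0,3,1)])
```

```text
[0.47654262 0.27453307 0.11814618] [-3.13759065e+00  1.58956937e-03  1.57075039e+00]
[0, 0, -7, 0, 0, 0.001, -0.5, 0, 0, -13, 0, 0, 0.003, -0.5, 0, 0, -21, 0, 0, 0.004, -0.5, 0, 0, -20, 0, 0, 0.004, -0.5, 0, 0, -21, 0, 0, 0.004, -0.5, 0, 0, -13, 0, 0, 0.003, -0.5, 0, 0, -7.1, 0, 0, 0.001, -0.5, -7, 0, 0, 0, 0, 0, -0.5, -13, 1, 0, 0, 0, 0, -0.5, -20, 1, 0, 0, 0, 0, -0.5] 10
[-20, 1, 0, 0, 0, 0, -0.5, -20, 0, 0, 0, 0, 0, -0.5, -20, 1, 0, 0, 0, 0, -0.5, -20, 1, 0, 0, 0, 0, -0.5, -20, 1, 0, 0, 0, 0, -0.5, -20, 1, 0, 0, 0, 0, -0.5, -20, 1, 0, 0, 0, 0, -0.5, -20, 0, 0, 0, 0, 0, -0.5, -20, 1, 0, 0, 0, 0, -0.5, -20, 1, 0, 0, 0, 0, -0.5] 10
[-20, 1, 0, 0, 0, 0, -0.5, -20, 1, 0, 0, 0, 0, -0.5, -13, 0, 0, 0, 0, 0, -0.5, -6.9, 0.6, 0, 0, 0, 0, -0.5, 0, 0, 0, 0, 0, 0, -0.5, 0, 0, 7, 0, 0, 0, -0.5, 0, 0, 12, 0, 0, 0, -0.5, 0, 0, 20, 0, 0, 0, -0.5, 0, 0, 19, 0, 0, 0, -0.5, 0, 0, 20, 0, 0, 0, -0.5] 10
[0, 0, 20, 0, 0, 0, -0.5, 0, 0, 19, 0, 0, 0, -0.5, 0, 0, 20, 0, 0, 0, -0.5, 0, 0, 12, 0, 0, 0, -0.5, 0, 0, 7, 0, 0, 0, -0.5, 0, 0, 0, 0, 0, 0, -0.5, 0, 0, 0, 0, 0, 0, -0.5, 0, 0, 0, 0, 0, 0, -0.5, 0, 0
[... 790 characters left out ...]
1, 0, 0, 0, 0, 1, 20, -1, 0, 0, 0, 0, 1, 19, 0, 0, 0, 0, 0, 1, 20, -1, 0, 0, 0, 0, 1, 20, -1, 0, 0, 0, 0, 1, 13, 0, 0, 0, 0, 0, 1, 6.9, -0.4, 0, 0, 0, 0, 1] 10
[0, 0, 0, 0, 0, 0, 1, 0, 0, 0, 0, 0, 0, 1, 0, 0, 0, 0, 0, 0, 1, 0, 0, 6, 0, 0, 0, 1, 0, 0, 13, 0, 0, 0, 1, 0, 0, 18, 0, 0, 0, 1, 0, 0, 19, 0, 0, 0, 1, 0, 0, 19, 0, 0, 0, 1, 0, 0, 19, 0, 0, 0, 1, 0, 0, 19, 0, 0, 0, 1] 10
[0, 0, 18, 0, 0, 0, 1, 0, 0, 13, 0, 0, 0, 1, 0, 0, 6, 0, 0, 0, 1, 0, 0, 1, 0, 0, 0, 1, 0, 0, 2, 0, 0, 0, 1, 0, 0, 2, 0, 0, 0, 1, 0, 0, 3, 0, 0, 0, 1, 0, 0, 2, 0, 0, 0, 1, 0, 0, 2, 0, 0, 0, 1, 0, 0, 1, 0, 0, 0, 1] 10
[0, 0, 0, 0, 0, 0, 1, 0, 0, 0, 0, 0, 0, 1, 0, 0, 0, 0, 0, 0, 1] 3
end [0.4793, 0.3321, 0.067, 1.551] 103
```

Emit:
move_arm(
  motion=[0,0,-7,0,0,0.001,-0.5,0,0,-13,0,0,0.003,-0.5,0,0,-21,0,0,0.004,-0.5,0,0,-20,0,0,0.004,-0.5,0,0,-21,0,0,0.004,-0.5,0,0,-13,0,0,0.003,-0.5,0,0,-7.1,0,0,0.001,-0.5,-7,0,0,0,0,0,-0.5,-13,1,0,0,0,0,-0.5,-20,1,0,0,0,0,-0.5],
)

```text
t: 56.22
ee_pos: [0.4784, 0.2346, 0.2196]
ee_rot: [-3.14, 0.001, 1.553]
ft_force: [-0.1, -0.8, -0.7]
grip_width: 0.751
```

Emit:
move_arm(
  motion=[-20,1,0,0,0,0,-0.5,-20,0,0,0,0,0,-0.5,-20,1,0,0,0,0,-0.5,-20,1,0,0,0,0,-0.5,-20,1,0,0,0,0,-0.5,-20,1,0,0,0,0,-0.5,-20,1,0,0,0,0,-0.5,-20,0,0,0,0,0,-0.5,-20,1,0,0,0,0,-0.5,-20,1,0,0,0,0,-0.5],
)

```text
t: 57.05
ee_pos: [0.4816, 0.033, 0.2194]
ee_rot: [-3.138, 0.0, 1.55]
ft_force: [0.3, 0.6, 0.3]
grip_width: 0.75
```

Emit:
move_arm(
  motion=[-20,1,0,0,0,0,-0.5,-20,1,0,0,0,0,-0.5,-13,0,0,0,0,0,-0.5,-6.9,0.6,0,0,0,0,-0.5,0,0,0,0,0,0,-0.5,0,0,7,0,0,0,-0.5,0,0,12,0,0,0,-0.5,0,0,20,0,0,0,-0.5,0,0,19,0,0,0,-0.5,0,0,20,0,0,0,-0.5],
)

```text
t: 57.88
ee_pos: [0.4841, -0.0239, 0.1417]
ee_rot: [-3.142, -0.001, 1.552]
ft_force: [-0.0, 0.1, -0.4]
grip_width: 0.751
```

Emit:
move_arm(
  motion=[0,0,20,0,0,0,-0.5,0,0,19,0,0,0,-0.5,0,0,20,0,0,0,-0.5,0,0,12,0,0,0,-0.5,0,0,7,0,0,0,-0.5,0,0,0,0,0,0,-0.5,0,0,0,0,0,0,-0.5,0,0,0,0,0,0,-0.5,0,0,0,0,0,0,1,0,0,0,0,0,0,1],
)

```text
t: 58.72
ee_pos: [0.4853, -0.025, 0.0658]
ee_rot: [3.14, 0.0, 1.551]
ft_force: [-0.7, 0.6, -0.2]
grip_width: 0.644
```

Emit:
move_arm(
  motion=[0,0,0,0,0,0,1,0,0,0,0,0,0,1,0,0,0,0,0,0,1,0,0,0,0,0,0,1,0,0,0,0,0,0,1,0,0,0,0,0,0,1,0,0,0,0,0,0,1,0,0,0,0,0,0,1,0,0,0,0,0,0,1,0,0,0,0,0,0,1],
)

```text
t: 59.55
ee_pos: [0.4845, -0.0249, 0.065]
ee_rot: [-3.142, -0.0, 1.551]
ft_force: [-0.4, -0.9, 1.8]
grip_width: 0.338
```

Emit:
move_arm(
  motion=[0,0,-7,0,0,0,1,0,0,-14,0,0,0,1,0,0,-20,0,0,0,1,0,0,-21,0,0,0,1,0,0,-21,0,0,0,1,0,0,-20,0,0,0,1,0,0,-21,0,0,0,1,0,0,-20,0,0,0,1,0,0,-14,0,0,0,1,0,0,-7,0,0,0,1],
)

```text
t: 60.38
ee_pos: [0.4854, -0.025, 0.232]
ee_rot: [3.138, 0.0, 1.551]
ft_force: [0.1, 0.3, -1.6]
grip_width: 0.338
```

Emit:
move_arm(
  motion=[7,0,0,0,0,0,1,13,-1,0,0,0,0,1,20,0,0,0,0,0,1,19,-1,0,0,0,0,1,20,-1,0,0,0,0,1,20,0,0,0,0,0,1,20,-1,0,0,0,0,1,20,-1,0,0,0,0,1,20,-1,0,0,0,0,1,19,0,0,0,0,0,1],
)

```text
t: 61.22
ee_pos: [0.4807, 0.1546, 0.2284]
ee_rot: [-3.138, 0.0, 1.551]
ft_force: [0.4, 0.6, -2.2]
grip_width: 0.34
```

Emit:
move_arm(
  motion=[20,-1,0,0,0,0,1,20,-1,0,0,0,0,1,20,0,0,0,0,0,1,20,-1,0,0,0,0,1,20,-1,0,0,0,0,1,19,0,0,0,0,0,1,20,-1,0,0,0,0,1,20,-1,0,0,0,0,1,13,0,0,0,0,0,1,6.9,-0.4,0,0,0,0,1],
)

```text
t: 62.05
ee_pos: [0.4784, 0.3338, 0.2285]
ee_rot: [-3.139, 0.0, 1.552]
ft_force: [0.1, -0.3, -2.9]
grip_width: 0.34
```

Emit:
move_arm(
  motion=[0,0,0,0,0,0,1,0,0,0,0,0,0,1,0,0,0,0,0,0,1,0,0,6,0,0,0,1,0,0,13,0,0,0,1,0,0,18,0,0,0,1,0,0,19,0,0,0,1,0,0,19,0,0,0,1,0,0,19,0,0,0,1,0,0,19,0,0,0,1],
)

```text
t: 62.88
ee_pos: [0.4793, 0.3311, 0.116]
ee_rot: [3.141, 0.0, 1.55]
ft_force: [0.8, 0.6, -2.3]
grip_width: 0.338
```

Emit:
move_arm(
  motion=[0,0,18,0,0,0,1,0,0,13,0,0,0,1,0,0,6,0,0,0,1,0,0,1,0,0,0,1,0,0,2,0,0,0,1,0,0,2,0,0,0,1,0,0,3,0,0,0,1,0,0,2,0,0,0,1,0,0,2,0,0,0,1,0,0,1,0,0,0,1],
)

```text
t: 63.72
ee_pos: [0.4793, 0.3322, 0.0669]
ee_rot: [3.141, -0.0, 1.551]
ft_force: [-0.4, -0.7, -2.1]
grip_width: 0.337
```

Emit:
move_arm(
  motion=[0,0,0,0,0,0,1,0,0,0,0,0,0,1,0,0,0,0,0,0,1,0,0,0,0,0,0,1,0,0,0,0,0,0,1,0,0,0,0,0,0,1,0,0,0,0,0,0,1,0,0,0,0,0,0,1,0,0,0,0,0,0,1,0,0,0,0,0,0,1],
)

```text
t: 64.55
ee_pos: [0.4793, 0.3321, 0.067]
ee_rot: [-3.142, -0.0, 1.551]
ft_force: [0.7, -1.0, -2.1]
grip_width: 0.338
```

Emit:
move_arm(
  motion=[0,0,0.8,0,0,0,1,0,0,0,0,0,0,1,0,0,0,0,0,0,1,0,0,0,0,0,0,-0.5,0,0,0,0,0,0,-0.5,0,0,0,0,0,0,-0.5,0,0,0,0,0,0,-0.5,0,0,-8,0,0,0,-0.5,0,0,-16,0,0,0,-0.5,0,0,-24,0,0,0,-0.5],
)

```text
t: 65.38
ee_pos: [0.478, 0.3314, 0.1134]
ee_rot: [-3.138, 0.002, 1.551]
ft_force: [0.7, -0.7, 0.5]
grip_width: 0.746
```

Run:
```python
from seq import *
c=seq((.4793,.3321,.1142,1.551),[(.4793,.3321,.25,1.551,8,-.5),(.4998,.2200,.3205,1.5708,9,-.5),(None,0,0,0,3,-.5)])
```

```text
[0, 0, -8, 0, 0, 0, -0.5, 0, 0, -15, 0, 0, 0, -0.5, 0, 0, -22, 0, 0, 0, -0.5, 0, 0, -23, 0, 0, 0, -0.5, 0, 0, -23, 0, 0, 0, -0.5, 0, 0, -22, 0, 0, 0, -0.5, 0, 0, -15, 0, 0, 0, -0.5, 0, 0, -7.8, 0, 0, 0, -0.5, -5, 1, -3, 0, 0, -0.001, -0.5, -11, 2, -7, 0, 0, -0.002, -0.5] 10
[-16, 3, -10, 0, 0, -0.003, -0.5, -16, 4, -10, 0, 0, -0.002, -0.5, -16, 3, -10, 0, 0, -0.003, -0.5, -16, 3, -10, 0, 0, -0.003, -0.5, -16, 3, -10, 0, 0, -0.003, -0.5, -11, 2, -7, 0, 0, -0.002, -0.5, -4.9, 0.8, -3.5, 0, 0, -0.001, -0.5, 0, 0, 0, 0, 0, 0, -0.5, 0, 0, 0, 0, 0, 0, -0.5, 0, 0, 0, 0, 0, 0, -0.5] 10
end [0.4998, 0.22, 0.3205, 1.571] 20
```

Emit:
move_arm(
  motion=[0,0,-8,0,0,0,-0.5,0,0,-15,0,0,0,-0.5,0,0,-22,0,0,0,-0.5,0,0,-23,0,0,0,-0.5,0,0,-23,0,0,0,-0.5,0,0,-22,0,0,0,-0.5,0,0,-15,0,0,0,-0.5,0,0,-7.8,0,0,0,-0.5,-5,1,-3,0,0,-0.001,-0.5,-11,2,-7,0,0,-0.002,-0.5],
)

```text
t: 66.22
ee_pos: [0.4812, 0.316, 0.259]
ee_rot: [-3.139, 0.001, 1.555]
ft_force: [0.7, 0.3, -1.0]
grip_width: 0.75
```

Emit:
move_arm(
  motion=[-16,3,-10,0,0,-0.003,-0.5,-16,4,-10,0,0,-0.002,-0.5,-16,3,-10,0,0,-0.003,-0.5,-16,3,-10,0,0,-0.003,-0.5,-16,3,-10,0,0,-0.003,-0.5,-11,2,-7,0,0,-0.002,-0.5,-4.9,0.8,-3.5,0,0,-0.001,-0.5,0,0,0,0,0,0,-0.5,0,0,0,0,0,0,-0.5,0,0,0,0,0,0,-0.5],
)

```text
t: 67.05
ee_pos: [0.4994, 0.2204, 0.3196]
ee_rot: [-3.14, -0.0, 1.571]
ft_force: [0.2, 0.9, -0.1]
grip_width: 0.747
```

Run:
```python
from fit import *; import pickle
capture("top");capture("top")
o=get_obs();p,d=capture("wrist");pickle.dump(dict(o=o,p=p,d=d),open('s3.pkl','wb'));print(o['t'],o['ee_pos'],o['ee_rot'])
cv2.imwrite("pics/wrist8.png",p[:,:,::-1])
S=pickle.load(open('s1.pkl','rb'))
for n,dd,oo in(('orig',S['d'],S['o']),('now',d,o)):
    print(n);c='wrist'
    rep('radio',fit(c,dd,oo,(.45,.51,.303,.37),(.106,.1125)))
    rep('antenna',fit(c,dd,oo,(.45,.51,.29,.37),(.135,.16)))
    rep('sock',fit(c,dd,oo,(.45,.51,.24,.30),(.132,.145)))
    rep('cap',fit(c,dd,oo,(.45,.51,.18,.24),(.142,.16)))
p,d=capture("top");cv2.imwrite("pics/top3.png",p[:,:,::-1])
for n in ["mug","power_meter","morse_key"]:
    r=masks_of("top",n)[0];P=cloud("top",d,r['mask']);print(n,round(r['score'],2),P.mean(0).round(4))
```

```text
67.15 [0.49940769 0.22058617 0.31974058] [-3.14030072e+00 -1.09687553e-05  1.57177041e+00]
orig
radio 881 z 0.1096 mean [479.3 331.5] circ [array([478.5, 332.3]), np.float64(29.0)] rect [array([479.3, 332.2]), array([51.3, 31.3]), np.float64(88.5)]
antenna 112 z 0.1423 mean [479.6 348. ] circ [array([479.3, 348.2]), np.float64(6.3)] rect [array([479.2, 348. ]), array([12.5, 11.7]), np.float64(0.2)]
sock 134 z 0.1385 mean [478.2 274.8] circ [array([477.9, 274.6]), np.float64(7.8)] rect [array([478.3, 274.7]), array([14.6, 14.3]), np.float64(43.8)]
cap 510 z 0.1495 mean [481.3 218.7] circ [array([481.2, 217.6]), np.float64(15.9)] rect [array([481.2, 217.9]), array([30.9, 30.9]), np.float64(74.4)]
now
radio 893 z 0.1095 mean [479.5 331.3] circ [array([479., 332.]), np.float64(28.8)] rect [array([478.9, 332.2]), array([51.9, 31.5]), np.float64(89.8)]
antenna 112 z 0.1422 mean [479.6 347.5] circ [array([479.7, 347.8]), np.float64(6.3)] rect [array([479.7, 347.6]), array([12.3, 11.5]), np.float64(0.5)]
sock 138 z 0.1387 mean [478.1 275.2] circ [array([478. , 275.1]), np.float64(7.8)] rect [array([477.9, 275.3]), array([14.6, 15.1]), np.float64(0.2)]
cap 511 z 0.1495 mean [481.5 219. ] circ [array([481.4, 218. ]), np.float64(15.8)] rect [array([481.8, 218.6]), array([29.7, 30.9]), np.float64(86.0)]
mug 0.62 [ 0.7575 -0.1832  0.0397]
power_meter 0.85 [0.7644 0.2053 0.0638]
morse_key 0.68 [ 0.5224 -0.2779  0.0272]
```

View pics/wrist8.png

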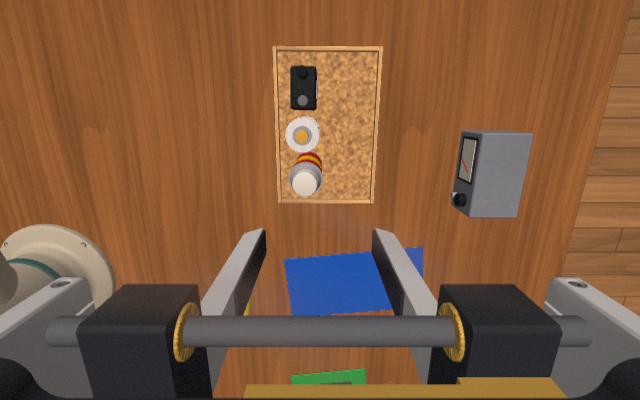

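View pics/top3.png

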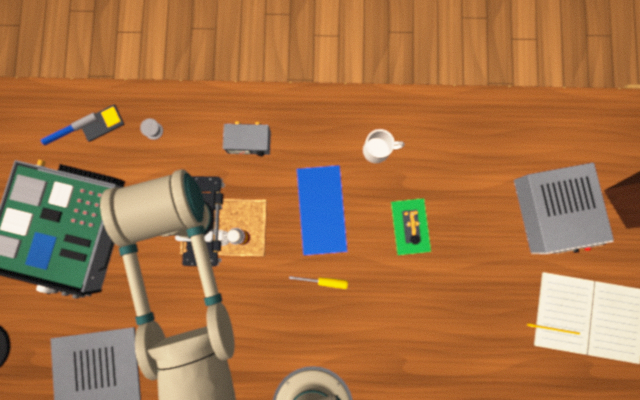

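All within about 0.5 mm of the starting spots, with the arm clear of everything. Handing in.

```bash
python3 -c "
from station import *
print(finish_job())"
```

```text
the job is handed in; nothing more can be done
None
```

The job is done and handed in at about 67 s of the 136 s allowed. The spray can, dummy load and radio went onto the blue mat first. I then laid the key on the green pad and stood the three back in the tray.

**Last checks:**
- **Key:** its centre is within about 0.4 mm of the pad's centre and it lies within about 0.6° of the pad's length.
- **Can, dummy load and radio:** seen again by the wrist camera from the first viewing pose, all three stand within about 0.5 mm of where they started.
- **Mug and power meter:** they read the same as at the start, to within 1 mm.
- **Arm:** it ended clear of everything, and nothing fell over.

**Readings that disagreed or went off:**
- **Camera offset:** the top and wrist cameras differ by 1–2 mm along y. I worked out the return moves from the wrist camera alone, so this cancelled out.
- **Radio's turn:** the coarse box fit gave 88.5° at the start and 89.8° at the end. A finer edge fit gave -1.1° at the start and -0.9° on the mat, which matches the gripper angle. I did not repeat that finer fit after the radio went back in the tray.
- **Dummy load on the mat:** it touched down about 3 mm from the planned spot. I measured it there again before picking it up.

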